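Unstack the lab delivery into its trays

ROBOT

A 7-joint arm with a two-finger parallel gripper is mounted at the origin on the work surface. World frame = base frame: x ahead of the robot, y to its left, z up, the work surface at z = 0. Lengths are in m, angles in rad, forces in N, time in s.
With the tool pointing down it reaches from about 0.425 to 0.875 m from the base axis. Payload 4.7 kg.
Tool frame: the origin (TCP) lies on the mounting face of the last link; the fingertips stand 182 mm ahead of it and the grasp point (between the pads) lies 164 mm ahead of it; z points along the fingers, y is the direction in which the jaws open and shut (so a half turn about z gives the same grasp; the last joint's range is limited). The gripper opens to 87 mm and grips with 3 to 60 N. Pads are 19 mm wide; open, the fingers measure 117 mm over their backs; the gripper's body (75 mm by 190 mm) begins 51 mm behind the grasp point.
Start: joints at [0.014, 0.321, -0.07, 1.45, 0.023, 1.371, -0.057], TCP at [0.65, -0, 0.405] pointing down, gripper open.
Joint ranges: [-2.86, 2.86], [-0.3, 2.09], [-1.38, 1.24], [0.06, 2.45], [-1.56, 4.7], [0.09, 2.05], [-2.69, 2.69]. Speed limits (rad/s): [2.57, 2.57, 3.14, 3.14, 3.14, 3.14, 3.14].

INTERFACE

Orientations are given as a rotation vector (axis times angle).
In Python, from bench import ctrl gives the robot as it stands. The module is installed in compiled form; this text tells all that it offers.
- The arm moves only by the tool play_rows, never from a script. Its argument "targets" is text: rows parted by semicolons, each of 7 numbers parted by spaces: the shift along the tool's x, y, z in cm, then the turn, a rotation vector about the tool's x, y, z in rad, then the opening, from -1 (shut) to 1 (fully open). In form: x y z ax ay az grip; .... A call has 1 to 20 rows; each row shifts and turns the pose as measured when the row begins, along the tool's axes as they then stand; what a row does not reach is not made up. A row lasts 1/8 s, in which the tool goes at most 62.5 mm and 10.7 degrees, less where a joint would pass 70% of its speed; a pose out of reach is approached as far as the arm can. A call is refused whole if a number of a shift passes 6.25 or a number of a turn 0.188, either way. A call with a gripper value outside its range is refused whole. The fingers move at their own pace and stop on an object; "newtons" is the grip in N (left out, the last holds). Time passes only in rows, so rows that do not move let the fingers close. It gives the time, the measured TCP pose, the force and the opening at its end, in the units of the state.
- ctrl.get_state(): the state, without advancing time (a new reading comes with each control period).
- ctrl.get_image(name): name is "scene" or "side" or "wrist"; returns a dict with "pixels" (400x640x3 uint8, blue, green, red), "depth" (400x640 float32, m along the optical axis (not along the pixel's ray), 0 where there is no reading), "intrinsics" (3x3 intrinsics, pixels), "R" (3x3) and "t" (3): a world point X has camera coordinates R X + t. Camera axes: x right, y down, z forward; pixel columns grow to the right and rows downward; lengths in m; the calibration is good to about 2 mm. A picture is of the moment at which its call begins.
- ctrl.close_job(): hands the job in, once; it reports no verdict.
The state is a dict: "time": time; "joint_positions": joint angles; "qd": joint speeds; "joint_torque": joint torques, N m; "position": TCP position; "tool_rot": TCP orientation; "ft_force": force on the tool from outside, world axes, zero at the start; "torque": the same for the moment, N m; "grip_width": opening from 0.0 (shut) to 1.0 (fully open).
Only numpy, scipy, OpenCV 4.12 (cv2) and the standard library are available. Lean on these libraries where they do the work, as an engineer would, in place of code of your own. Each camera call takes 0.05 s, during which the arm holds its last target.

TASK

A reagent delivery stands in one stack on the lab bench. Take it apart one piece at a time from the top down, and stand each piece upright and flat inside the steel tray of its own shape and size: first the vial, then the round pot, then the square carton, last the long pack. Set things down, do not drop or tip them over, let go of everything, and leave the bottle and the bowl where they stand.

Things in the scene. Friction and masses are not known exactly. Their poses are not given: they have to be found in the camera images.
- vial: amber glass vial with a paper band and aluminium cap, upright cylinder 22 mm across, 44 mm high, about 50 g; top of the stack, standing loose on the round pot, up to 5 mm off its centre. Origin: centre of the underside; z up its axis
- pot: round white plastic pot with grey band near its top, upright cylinder 38 mm across, 38 mm high, flat top, about 90 g; third from the bottom, loose on the square carton. Origin: centre of the underside; z up its axis
- carton: square brown cardboard carton with a white paper strip over it, stiff, 52 x 52 mm, 36 mm high, about 150 g; second from the bottom, loose on the long pack and a little turned against it. Origin: centre of the underside; x and y square to its sides, z up
- pack: long grey plastic reagent pack with white seam and two white labels, a block 96 mm along its x, 56 mm along its y, 36 mm high, flat top, about 220 g; the bottom of the stack, loose on the bench (the whole stack is 154 mm high). Origin: centre of the underside; z up
- vial_tray: the smallest round tray, for the vial: fixed shallow tray of bare steel: floor 3 mm thick with its top 3 mm above the bench, rim 3 mm thick standing 8 mm above the bench (5 mm above the floor). Inside 38 mm across, outside 44 mm. It may stand anywhere on the work area: the four trays and the stack swap places from start to start. Origin: centre of the underside, at bench level; z up
- pot_tray: the larger round tray, for the pot: fixed shallow tray of bare steel: floor 3 mm thick with its top 3 mm above the bench, rim 3 mm thick standing 8 mm above the bench (5 mm above the floor). Inside 54 mm across, outside 60 mm. It may stand anywhere on the work area: the four trays and the stack swap places from start to start. Origin: centre of the underside, at bench level; z up
- carton_tray: the square tray, for the carton: fixed shallow tray of bare steel: floor 3 mm thick with its top 3 mm above the bench, rim 3 mm thick standing 8 mm above the bench (5 mm above the floor). Inside 68 x 68 mm, outside 74 x 74 mm. It may stand anywhere on the work area: the four trays and the stack swap places from start to start. Origin: centre of the underside, at bench level; z up, x and y square to its sides
- pack_tray: the long tray, for the pack: fixed shallow tray of bare steel: floor 3 mm thick with its top 3 mm above the bench, rim 3 mm thick standing 8 mm above the bench (5 mm above the floor). Inside 112 mm along its x and 72 mm along its y, outside 118 x 78 mm. It may stand anywhere on the work area: the four trays and the stack swap places from start to start. Origin: centre of the underside, at bench level; z up, x along its long side
- bottle: bystander: blue plastic bottle with grey cap, 50 mm across, 100 mm high, loose on the bench at the right; leave it alone. Origin: centre of the underside
- bowl: bystander: empty steel bowl, 90 mm across, 45 mm high, loose on the bench at the left; leave it alone. Origin: centre of the underside

How it is judged:
On the way, in this order (a step that is already met when the one before it is completed fails the run):
1. the small vial stands in its own tray, released (horizontal distance between vial and vial_tray below 0.01 m and z of vial in the frame of vial_tray between 0.001 and 0.0055 m and angle between vial's own z axis and vertical below 0.06 rad and linear speed of vial below 0.03 m/s and contact force between the fingers and vial below 0.1 N), for 0.2 s.
2. the round pot stands in its own tray, released (horizontal distance between pot and pot_tray below 0.01 m and z of pot in the frame of pot_tray between 0.001 and 0.0055 m and angle between pot's own z axis and vertical below 0.06 rad and linear speed of pot below 0.03 m/s and contact force between the fingers and pot below 0.1 N), for 0.2 s.
3. the square carton stands in its own tray, released (horizontal distance between carton and carton_tray below 0.013 m and z of carton in the frame of carton_tray between 0.001 and 0.0055 m and angle between carton's own z axis and vertical below 0.06 rad and linear speed of carton below 0.03 m/s and contact force between the fingers and carton below 0.1 N), for 0.2 s.
4. the long pack stands in its own tray, released (horizontal distance between pack and pack_tray below 0.013 m and z of pack in the frame of pack_tray between 0.001 and 0.0055 m and angle between pack's own z axis and vertical below 0.06 rad and linear speed of pack below 0.03 m/s and contact force between the fingers and pack below 0.1 N), for 0.2 s.
At the end, for the whole second after the job is handed in: Vial, pot, carton and pack each stand upright (within 0.06 rad) and flat on the floor of their own tray (underside 1 to 5.5 mm above the bench), within 10 mm (vial, pot) or 13 mm (carton, pack) of its centre, which is anywhere inside the rim; all released and at rest (all of step 1 and all of step 2 and all of step 3 and all of step 4); the robot touches nothing.
It fails at once if a piece of the stack is tipped over (angle between any of vial, pot, carton, pack's own z axis and vertical above 0.6 rad).
It fails at once if a piece of the stack is dropped or thrown (moves faster than 0.7 m/s while not held) ((linear speed of vial above 0.7 m/s and contact force between the fingers and vial below 0.05 N) or (linear speed of pot above 0.7 m/s and contact force between the fingers and pot below 0.05 N) or (linear speed of carton above 0.7 m/s and contact force between the fingers and carton below 0.05 N) or (linear speed of pack above 0.7 m/s and contact force between the fingers and pack below 0.05 N)).
It fails at once if the bottle or the bowl is disturbed (moved more than 25 mm) (distance of any of bottle, bowl from where it was at the start of the episode above 0.025 m).
It also fails if it takes over 126 s, if anything falls off the work surface, if the arm or the gripper's body presses on something with over 40 N, if the wrist force passes 120 N, or if a joint passes its speed limit or range.

## Working session

There is one attempt and no reset: what is moved stays moved. The work goes in short steps, Python scripts to look and compute and a tool call to move; the robot and the scene stay as the last step left them, time stands still between calls to the robot, and variables do not carry over. Pictures are saved under pics/ and viewed, and the job is handed in when it is done.

Besides the shell and the picture viewer there is one more tool, called by a JSON object that holds its "op" and its "data", one argument or row to a line. play_rows: Moves the arm, as the interface text tells. Its arguments: {"type":"object","properties":{"targets":{"type":"string"},"newtons":{"type":"number"}},"required":["targets"]}

```bash
mkdir -p pics; python3 - <<'E'
from bench import ctrl
import cv2, numpy as np
s=ctrl.get_state(); print({k:np.round(v,3) for k,v in s.items()})
for n in ["scene","side","wrist"]:
    i=ctrl.get_image(n); cv2.imwrite(f"pics/{n}0.png",i["pixels"]); np.savez(f"{n}0.npz",**i)
    print(n,np.round(i["intrinsics"],1).tolist(),np.round(i["R"],3).tolist(),np.round(i["t"],3), "cam",np.round(-i["R"].T@i["t"],3))
E
```

```text
{'time': np.float64(0.0), 'joint_positions': array([ 0.014,  0.322, -0.07 ,  1.452,  0.023,  1.371, -0.057]), 'qd': array([-0.001,  0.   , -0.001, -0.001, -0.001, -0.001, -0.002]), 'joint_torque': array([-0.0000e+00, -4.9128e+01, -4.0400e-01, -3.1253e+01, -6.4000e-02,
        4.4000e-02,  0.0000e+00]), 'position': array([ 0.65 , -0.   ,  0.404]), 'tool_rot': array([-2.220e+00, -2.221e+00,  2.000e-03]), 'ft_force': array([0.494, 0.052, 0.09 ]), 'torque': array([-0.003, -0.005, -0.015]), 'grip_width': np.float64(0.999)}
scene [[364.4, 0.0, 323.8], [0.0, 364.4, 199.8], [0.0, 0.0, 1.0]] [[0.656, 0.754, -0.001], [0.585, -0.51, -0.631], [-0.477, 0.414, -0.776]] [-0.355 -0.267  1.191] cam [ 0.957 -0.361  0.755]
side [[469.0, 0.0, 319.4], [0.0, 469.0, 197.7], [0.0, 0.0, 1.0]] [[-0.87, -0.493, -0.011], [-0.365, 0.658, -0.659], [0.332, -0.569, -0.752]] [0.488 0.29  0.865] cam [0.243 0.542 0.847]
wrist [[350.4, 0.0, 314.2], [0.0, 350.4, 197.4], [0.0, 0.0, 1.0]] [[1.0, -0.0, -0.002], [0.0, -0.962, 0.272], [-0.002, -0.272, -0.962]] [-0.648 -0.032  0.392] cam [0.649 0.076 0.385]
```

View pics/scene0.png

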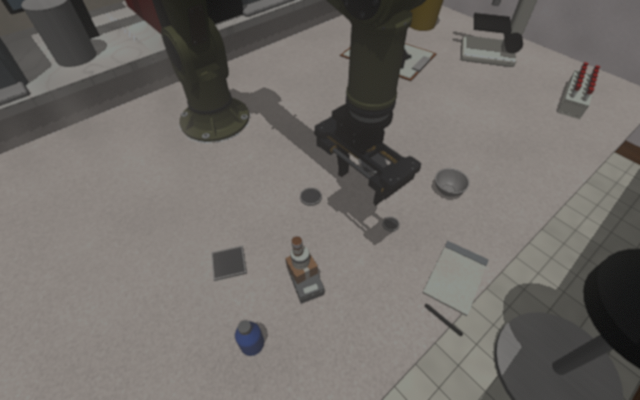

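View pics/side0.png

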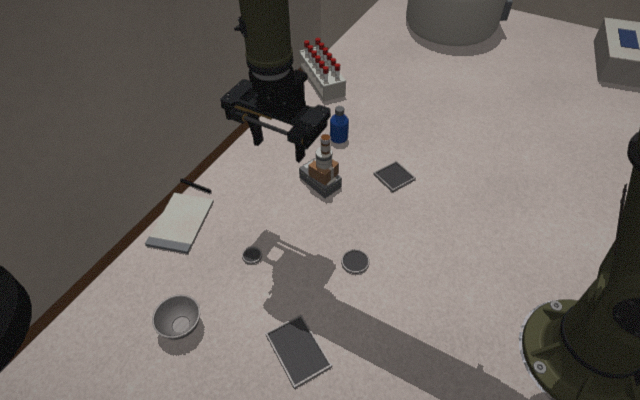

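View pics/wrist0.png

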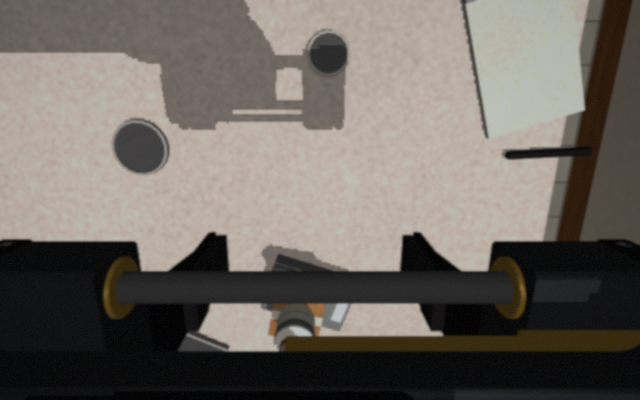

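```bash
cat > h.py <<'E'
import numpy as np, cv2
def load(n):
    d=np.load(n+".npz"); return {k:d[k] for k in d}
def cast(i,uv,z):
    uv=np.atleast_2d(np.asarray(uv,float)); K,R,t=i["intrinsics"],i["R"],i["t"]
    d=np.c_[uv,np.ones(len(uv))]@np.linalg.inv(K).T@R; c=-R.T@t
    return c+d*((z-c[2])/d[:,2])[:,None]
def cloud(i):
    v,u=np.mgrid[:400,:640]; K=i["intrinsics"]; z=i["depth"].astype(float)
    p=np.stack([(u-K[0,2])*z/K[0,0],(v-K[1,2])*z/K[1,1],z],-1)
    return (p-i["t"])@i["R"]
def proj(i,X):
    c=np.atleast_2d(X)@i["R"].T+i["t"]; p=c@i["intrinsics"].T; return p[:,:2]/p[:,2:]
E
python3 - <<'E'
from h import *
for n in ["side0","wrist0","scene0"]:
    i=load(n); P=cloud(i); ok=i["depth"]>0
    print(n, ok.mean())
    g=i["pixels"].max(-1)
    m=(ok&(P[...,2]>-.004)&(P[...,2]<.013)&(g<85)&(P[...,0]>.3)&(P[...,0]<1)&(abs(P[...,1])<.45)).astype(np.uint8)*255
    m=cv2.morphologyEx(m,cv2.MORPH_OPEN,np.ones((3,3)))
    cs,_=cv2.findContours(m,0,2)
    for c in cs:
        if cv2.contourArea(c)<60: continue
        w=cast(i,c[:,0],.005)[:,:2].astype(np.float32)*1000
        (a,b),(w_,h_),an=cv2.minAreaRect(w)
        print(n,"px",c[:,0].mean(0).round(),"c %.0f %.0f size %.0f %.0f ang %.0f"%(a,b,w_,h_,an))
i=load("side0"); cv2.imwrite("pics/c1.png",cv2.resize(i["pixels"][120:210,270:430],None,fx=5,fy=5))
i=load("scene0"); cv2.imwrite("pics/c2.png",cv2.resize(i["pixels"][220:320,200:340],None,fx=5,fy=5))
E
```

```text
side0 0.9960625
side0 px [297. 349.] c 467 247 size 74 114 ang 60
side0 px [356. 260.] c 460 23 size 51 48 ang 29
side0 px [253. 252.] c 662 115 size 37 35 ang 34
side0 px [195. 186.] c 901 19 size 93 12 ang 2
side0 px [394. 175.] c 489 -251 size 65 65 ang 63
wrist0 0.99587890625
wrist0 px [196. 343.] c 499 -226 size 47 20 ang 0
wrist0 px [209. 340.] c 514 -219 size 6 47 ang 62
wrist0 px [302. 262.] c 634 -112 size 5 61 ang 71
wrist0 px [549. 152.] c 902 20 size 94 10 ang 2
wrist0 px [138. 146.] c 458 24 size 52 51 ang 0
wrist0 px [327.  53.] c 662 119 size 37 37 ang 90
scene0 0.99608984375
scene0 px [443. 320.] c 904 15 size 88 10 ang 4
scene0 px [229. 261.] c 490 -252 size 66 65 ang 63
scene0 px [388. 224.] c 665 110 size 42 40 ang 49
scene0 px [311. 196.] c 462 22 size 51 45 ang 49
scene0 px [368. 168.] c 486 208 size 60 21 ang 0
scene0 px [378. 160.] c 489 261 size 31 52 ang 90
```

View pics/c1.png

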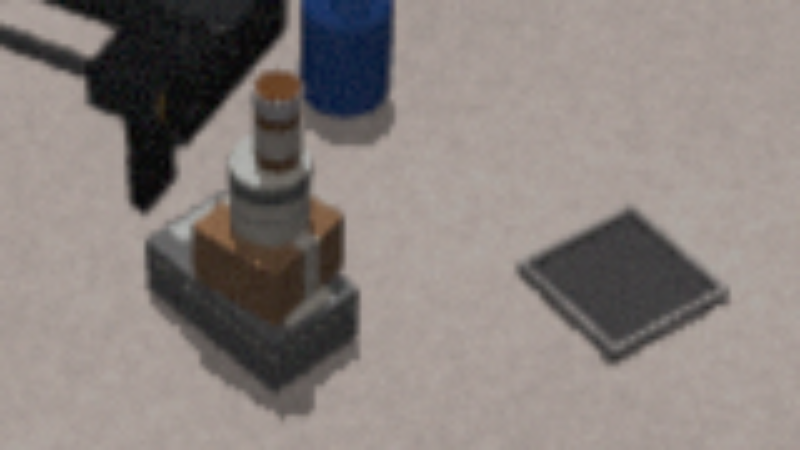

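View pics/c2.png

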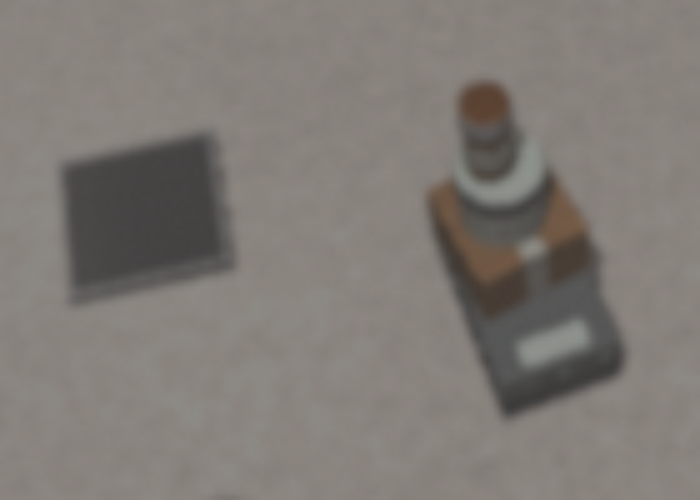

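```bash
python3 - <<'E'
from h import *
for n in ["side0","scene0"]:
    i=load(n); P=cloud(i); ok=(i["depth"]>0)&(abs(P[...,0]-.64)<.12)&(abs(P[...,1]+.13)<.14)
    for nm,z,lo,hi in [("vial",.154,.150,.160),("pot",.110,.107,.1125),("carton",.072,.069,.0745),("pack",.036,.033,.0385)]:
        m=(ok&(P[...,2]>lo)&(P[...,2]<hi)).astype(np.uint8)
        k,l,s,_=cv2.connectedComponentsWithStats(m,connectivity=8)
        j=1+np.argmax(s[1:,4]); mm=l==j
        v,u=np.nonzero(mm); w=cast(i,np.c_[u,v],z)[:,:2].astype(np.float32)*1000
        (a,b),(w_,h_),an=cv2.minAreaRect(w)
        print(n,nm,mm.sum(),"px",u.mean().round(),v.mean().round(),"c %.0f %.0f size %.0f %.0f ang %.0f mean %.0f %.0f"%(a,b,w_,h_,an,*w.mean(0)), "z",P[mm][:,2].mean().round(4))
E
```

```text
side0 vial 64 px 325.0 137.0 c 624 -142 size 20 23 ang 29 mean 625 -143 z 0.1536
side0 pot 98 px 323.0 153.0 c 628 -139 size 34 36 ang 29 mean 628 -135 z 0.1097
side0 carton 173 px 323.0 167.0 c 630 -138 size 54 54 ang 83 mean 624 -131 z 0.0716
side0 pack 220 px 319.0 176.0 c 639 -143 size 61 98 ang 71 mean 636 -132 z 0.0356
scene0 vial 95 px 296.0 240.0 c 629 -149 size 20 21 ang 51 mean 629 -149 z 0.1535
scene0 pot 141 px 300.0 254.0 c 635 -147 size 38 33 ang 71 mean 638 -147 z 0.1096
scene0 carton 242 px 301.0 265.0 c 633 -145 size 52 53 ang 80 mean 640 -150 z 0.0717
scene0 pack 405 px 309.0 285.0 c 667 -155 size 56 48 ang 70 mean 672 -157 z 0.036
```

{"op": "play_rows", "data": {
  "targets": "-4 -0.5 0 0 0 0 1;-5 -0.6 0 0 0 0 1;-5 -0.6 0 0 0 0 1;-4 -0.5 0 0 0 0 1;-2 -0.2 0 0 0 0 1;0 0 0 0 0 0 1;0 0 0 0 0 0 1;0 0 0 0 0 0 1"
}}

```text
time: 1.15
position: [0.6268, -0.1987, 0.4005]
tool_rot: [-2.205, -2.227, 0.0]
ft_force: [0.1, -0.5, 0.5]
grip_width: 0.998
```

```bash
cat > snap.py <<'E'
import sys; from bench import ctrl; import cv2,numpy as np
for n in sys.argv[2:]:
    i=ctrl.get_image(n); cv2.imwrite(f"pics/{n}{sys.argv[1]}.png",i["pixels"]); np.savez(f"{n}{sys.argv[1]}.npz",**i)
s=ctrl.get_state()
for k in ["time","position","tool_rot","ft_force","grip_width","joint_positions"]: print(k,np.round(s[k],4))
E
python3 snap.py 1 wrist side scene
```

```text
time 1.3
position [ 0.6267 -0.1992  0.4006]
tool_rot [-2.2059e+00 -2.2269e+00  6.0000e-04]
ft_force [ 0.1115 -0.6962  0.9369]
grip_width 0.9962
joint_positions [ 0.2483  0.3389  0.0258  1.4355 -0.0119  1.3736  0.2845]
```

View pics/wrist1.png

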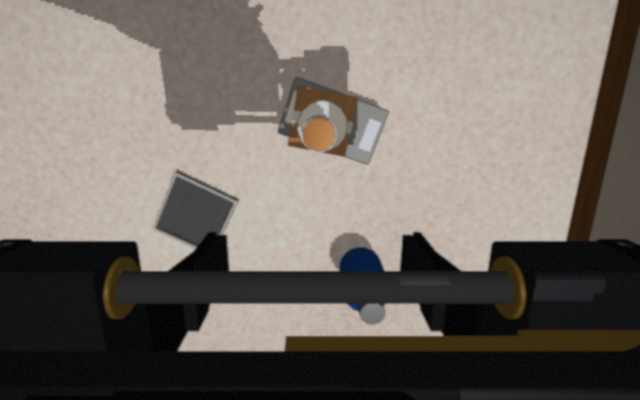

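View pics/side1.png

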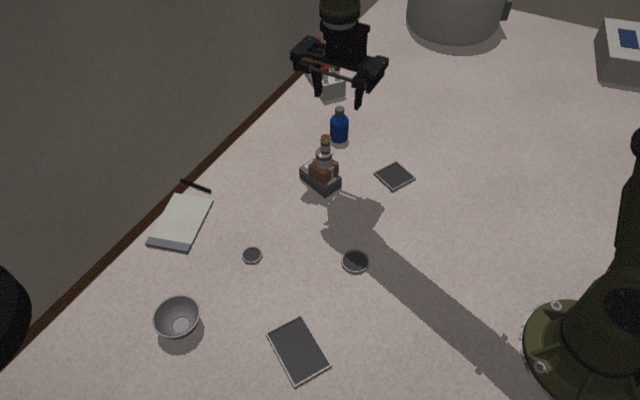

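```bash
cat > stack.py <<'E'
import sys; from h import *
def layers(n,names,x=.63,y=-.14,r=.1):
    i=load(n); P=cloud(i); ok=(i["depth"]>0)&(np.hypot(P[...,0]-x,P[...,1]-y)<r)
    for nm,z in [("vial",.154),("pot",.110),("carton",.072),("pack",.036),("bottle",.1)]:
        if nm not in names: continue
        m=(ok&(abs(P[...,2]-z)<.005)).astype(np.uint8)
        k,l,s,_=cv2.connectedComponentsWithStats(m)
        if k<2: continue
        mm=l==1+np.argmax(s[1:,4])
        v,u=np.nonzero(mm); w=cast(i,np.c_[u,v],z)[:,:2].astype(np.float32)*1000
        (a,b),(w_,h_),an=cv2.minAreaRect(w); c,rad=cv2.minEnclosingCircle(w)
        print(n,nm,mm.sum(),"px",u.mean().round(),v.mean().round(),"rect c %.1f %.1f size %.0f %.0f ang %.1f circ %.1f %.1f r %.1f"%(a,b,w_,h_,an,*c,rad), "z",P[mm][:,2].mean().round(4))
if __name__=="__main__":
    layers(sys.argv[1],sys.argv[2:])
E
for n in wrist1 side1 scene1; do python3 stack.py $n vial pot carton pack; done
python3 - <<'E'
from h import *
i=load("scene0");p=i["pixels"].astype(int);P=cloud(i)
m=(p[...,0]>p[...,2]+30)&(i["depth"]>0)&(P[...,2]>-.01)&(abs(P[...,1])<.5); print("bottle",np.median(P[m],0),np.percentile(P[m],[2,98],axis=0))
i=load("side0");p=i["pixels"].astype(int);P=cloud(i)
m=(p[...,0]>p[...,2]+30)&(i["depth"]>0)&(P[...,2]>-.01)&(abs(P[...,1])<.5); print("bottle",np.median(P[m],0),np.percentile(P[m],[2,98],axis=0))
print(P[(P[...,2]>.035)&(P[...,2]<.05)&(P[...,1]>.1)&(abs(P[...,0]-.65)<.3)].mean(0))
for n in ["wrist1","side1","scene1"]:
    i=load(n); P=cloud(i); ok=i["depth"]>0; g=i["pixels"].max(-1)
    m=(ok&(P[...,2]>-.004)&(P[...,2]<.013)&(g<85)&(P[...,0]>.3)&(P[...,0]<.8)&(abs(P[...,1])<.45)).astype(np.uint8)*255
    m=cv2.morphologyEx(m,cv2.MORPH_OPEN,np.ones((3,3)))
    for c in cv2.findContours(m,0,2)[0]:
        if cv2.contourArea(c)<60: continue
        w=cast(i,c[:,0],.005)[:,:2].astype(np.float32)*1000
        (a,b),(w_,h_),an=cv2.minAreaRect(w)
        print(n,"c %.0f %.0f size %.0f %.0f ang %.0f"%(a,b,w_,h_,an))
E
```

```text
wrist1 vial 965 px 319.0 134.0 rect c 627.0 -143.5 size 22 22 ang 0.6 circ 626.9 -143.6 r 11.2 z 0.1551
wrist1 pot 1031 px 326.0 118.0 rect c 630.5 -139.7 size 35 38 ang 68.9 circ 629.9 -141.2 r 19.2 z 0.1111
wrist1 carton 1649 px 322.0 114.0 rect c 630.2 -140.2 size 52 53 ang 79.4 circ 630.0 -140.1 r 36.0 z 0.0732
wrist1 pack 1711 px 366.0 131.0 rect c 671.2 -152.5 size 56 32 ang 71.5 circ 670.5 -152.1 r 31.7 z 0.0373
side1 vial 70 px 325.0 137.0 rect c 623.4 -140.9 size 20 26 ang 28.9 circ 624.7 -141.0 r 14.2 z 0.153
side1 pot 117 px 323.0 154.0 rect c 626.9 -136.1 size 38 36 ang 12.6 circ 628.7 -137.5 r 20.8 z 0.1097
side1 carton 219 px 323.0 167.0 rect c 628.8 -136.9 size 56 56 ang 83.2 circ 627.0 -136.8 r 35.8 z 0.0718
side1 pack 287 px 320.0 176.0 rect c 638.4 -143.0 size 65 99 ang 70.2 circ 639.6 -141.8 r 55.2 z 0.0358
scene1 pot 149 px 301.0 255.0 rect c 637.5 -146.6 size 38 29 ang 87.7 circ 632.9 -146.4 r 19.6 z 0.1097
scene1 carton 272 px 301.0 266.0 rect c 633.2 -145.2 size 53 54 ang 78.4 circ 633.1 -144.9 r 35.3 z 0.0718
scene1 pack 440 px 308.0 285.0 rect c 663.3 -154.1 size 56 56 ang 70.7 circ 662.1 -154.0 r 38.1 z 0.0361
bottle [ 0.69356489 -0.32039045  0.07007415] [[ 0.67439386 -0.33576983  0.0587035 ]
 [ 0.70376377 -0.29661246  0.08054021]]
bottle [ 0.66901412 -0.29373267  0.05086581] [[ 0.65389309 -0.31444965  0.00510422]
 [ 0.69226518 -0.28554204  0.07970863]]
[0.69548932 0.31716606 0.04230542]
wrist1 c 487 -250 size 66 66 ang 64
side1 c 466 250 size 71 111 ang 60
side1 c 460 21 size 54 51 ang 29
side1 c 664 118 size 35 31 ang 29
side1 c 489 -252 size 66 65 ang 64
scene1 c 490 -252 size 66 65 ang 63
scene1 c 664 116 size 33 31 ang 49
scene1 c 465 15 size 56 59 ang 49
scene1 c 467 248 size 69 107 ang 60
```

{"op": "play_rows", "data": {
  "targets": "2.5 0 0 0 0 0 0.2;2.5 0 0 0 0 0 0.2;0.6 0 0 0 0 0 0.2;0 0 0 0 0 0 0.2;0 0 0 0 0 0 0.2;0 0 0 0 0 0 0.2"
}}

```text
time: 2.05
position: [0.6262, -0.143, 0.4011]
tool_rot: [-2.208, -2.227, 0.002]
ft_force: [0.7, -0.9, 0.0]
grip_width: 0.608
```

{"op": "play_rows", "data": {
  "targets": "0 0.08 3 0 0 0 0.2;0 0 3 0 0 0 0.2;-0.05 0 2.5 0 0 0 0.2;0 0 1 0 0 0 0.2;0 0 0.3 0 0 0 0.2;0 0 0 0 0 0 0.2"
}}

```text
time: 2.8
position: [0.627, -0.1481, 0.3025]
tool_rot: [-2.218, -2.224, 0.001]
ft_force: [1.2, -0.9, 0.3]
grip_width: 0.602
```

{"op": "play_rows", "data": {
  "targets": "0.45 0 0 0 0 0 0.2;0 0 0 0 0 0 0.2;0 0 0 0 0 0 0.2"
}}

```text
time: 3.18
position: [0.6278, -0.1432, 0.3051]
tool_rot: [2.216, 2.223, 0.003]
ft_force: [-1.4, 0.1, -0.9]
grip_width: 0.604
```

```bash
python3 snap.py 2 wrist side
```

```text
time 3.275
position [ 0.6278 -0.1431  0.305 ]
tool_rot [2.2166 2.2228 0.0029]
ft_force [-0.2699 -0.6811 -0.2996]
grip_width 0.6026
joint_positions [ 1.8490e-01  3.6740e-01 -2.5000e-03  1.5924e+00  8.0000e-04  1.1787e+00
  1.8500e-01]
```

View pics/wrist2.png

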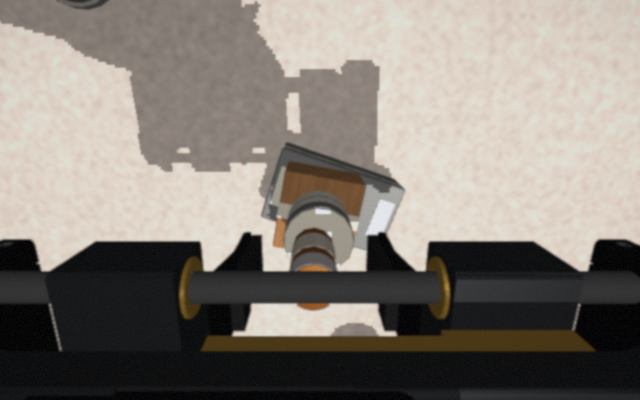

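View pics/side2.png

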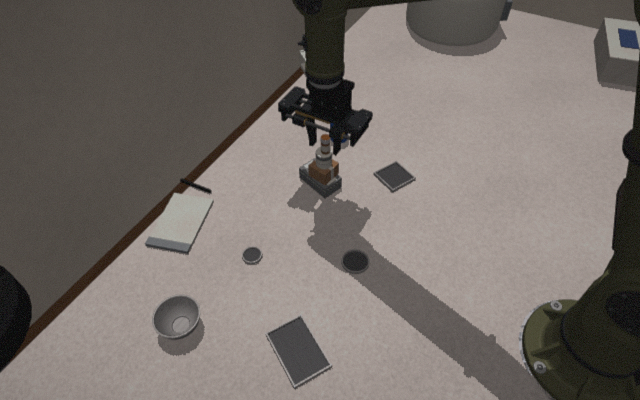

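{"op": "play_rows", "data": {
  "targets": "0 0 0.2 0 0 0 -0.3;0 0 0 0 0 0 -0.45;0 0 0 0 0 0 -0.6;0 0 0 0 0 0 -1;0 0 0 0 0 0 -1;0 0 0 0 0 0 -1",
  "newtons": 10
}}

```text
time: 4.03
position: [0.6277, -0.1432, 0.3026]
tool_rot: [2.217, 2.223, 0.002]
ft_force: [-0.9, -0.2, -0.6]
grip_width: 0.251
```

{"op": "play_rows", "data": {
  "targets": "0 0 -0.5 0 0 0 -1;0 0 -1 0 0 0 -1;0 0 -2 0 0 0 -1;0 0 -3 0 0 0 -1;0 0 0 0 0 0 -1;0 0 0 0 0 0 -1"
}}

```text
time: 4.78
position: [0.6274, -0.1433, 0.3713]
tool_rot: [2.217, 2.222, 0.003]
ft_force: [-1.1, 0.4, -0.3]
grip_width: 0.247
```

```bash
python3 snap.py 3 wrist; python3 stack.py wrist3 vial pot carton pack
```

```text
time 4.825
position [ 0.6275 -0.1433  0.3715]
tool_rot [2.2164 2.222  0.0035]
ft_force [-0.6281 -0.7925  0.0777]
grip_width 0.2446
joint_positions [ 1.8370e-01  3.2080e-01 -6.0000e-04  1.5170e+00  1.0000e-04  1.2999e+00
  1.8560e-01]
wrist3 pot 2166 px 318.0 203.0 rect c 629.9 -140.7 size 38 39 ang 0.1 circ 629.8 -140.7 r 19.7 z 0.111
wrist3 carton 1703 px 317.0 177.0 rect c 630.3 -139.8 size 53 53 ang 79.7 circ 630.1 -139.8 r 36.3 z 0.0731
wrist3 pack 2662 px 340.0 181.0 rect c 641.2 -141.7 size 56 96 ang 71.1 circ 641.4 -141.9 r 54.6 z 0.0371
```

View pics/wrist3.png

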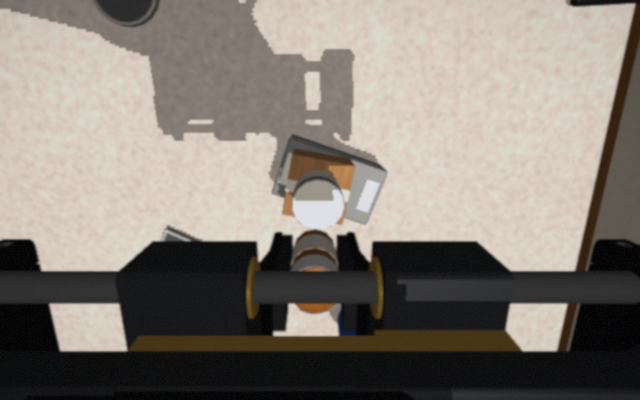

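{"op": "play_rows", "data": {
  "targets": "2 0.5 0 0 0 0 -1;4 0.8 0 0 0 0 -1;5 0.9 0 0 0 0 -1;4 0.8 0 0 0 0 -1;2.3 0.5 0 0 0 0 -1;1 0 0 0 0 0 -1;0 0 0 0 0 0 -1;0 0 0 0 0 0 -1"
}}

```text
time: 5.82
position: [0.6617, 0.0534, 0.3646]
tool_rot: [-2.209, -2.224, 0.004]
ft_force: [-0.1, -0.0, 0.7]
grip_width: 0.246
```

```bash
python3 snap.py 4 wrist; cat > trays.py <<'E'
import sys; from h import *
for n in sys.argv[1:]:
    i=load(n); P=cloud(i); ok=i["depth"]>0; g=i["pixels"].max(-1)
    m=(ok&(P[...,2]>-.004)&(P[...,2]<.013)&(g<85)&(P[...,0]>.3)&(P[...,0]<.8)&(abs(P[...,1])<.45)).astype(np.uint8)*255
    m=cv2.morphologyEx(m,cv2.MORPH_OPEN,np.ones((3,3)))
    for c in cv2.findContours(m,0,2)[0]:
        if cv2.contourArea(c)<60: continue
        w=cast(i,c[:,0],.004)[:,:2].astype(np.float32)*1000
        (a,b),(w_,h_),an=cv2.minAreaRect(w); cc,r=cv2.minEnclosingCircle(w)
        print(n,"px",c[:,0].mean(0).round(),"c %.1f %.1f size %.0f %.0f ang %.1f circ %.1f %.1f r %.1f"%(a,b,w_,h_,an,*cc,r))
E
python3 trays.py wrist4
```

```text
time 5.875
position [0.6617 0.0533 0.3646]
tool_rot [-2.2096 -2.2231  0.004 ]
ft_force [ 0.5924 -0.3568 -0.0353]
grip_width 0.2483
joint_positions [-0.0492  0.3734 -0.0914  1.4625  0.0301  1.3137 -0.1361]
wrist4 px [308. 328.] c 653.8 -120.2 size 7 54 ang 71.0 circ 654.0 -119.4 r 27.0
wrist4 px [118. 203.] c 457.2 22.9 size 51 49 ang 82.8 circ 457.0 23.1 r 25.9
wrist4 px [317. 112.] c 661.8 119.9 size 37 33 ang 0.4 circ 661.9 119.5 r 19.2
wrist4 px [140.  14.] c 502.8 201.3 size 28 4 ang 60.3 circ 503.0 201.2 r 14.3
wrist4 px [119.  12.] c 482.0 203.5 size 42 18 ang 0.3 circ 482.0 212.4 r 21.2
```

View pics/wrist4.png

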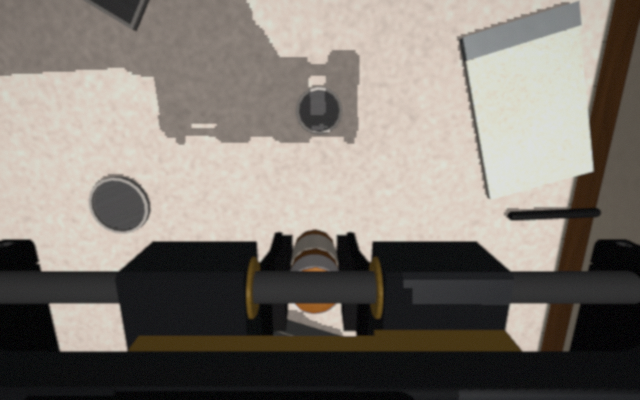

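{"op": "play_rows", "data": {
  "targets": "3 0 0 0 0 0 -1;2.5 0 0 0 0 0 -1;1 0 2 0 0 0 -1;0 0 3.5 0 0 0 -1;0 0 4 0 0 0 -1;0 0 3 0 0 0 -1;0 0 1 0 0 0 -1;0 0 0 0 0 0 -1;0 0 0 0 0 0 -1"
}}

```text
time: 7.0
position: [0.661, 0.1057, 0.222]
tool_rot: [-2.233, -2.206, 0.013]
ft_force: [0.2, 0.7, -1.1]
grip_width: 0.248
```

{"op": "play_rows", "data": {
  "targets": "1.25 0.1 0.8 0 0 0 -1;0 0 0.6 0 0 0 -1;0 0 0 0 0 0 -1;0 0 0 0 0 0 -1"
}}

```text
time: 7.5
position: [0.6632, 0.1199, 0.2099]
tool_rot: [2.234, 2.209, -0.006]
ft_force: [0.2, 0.9, -0.0]
grip_width: 0.249
```

```bash
python3 snap.py 5 wrist side
```

```text
time 7.6
position [0.6632 0.1197 0.2099]
tool_rot [ 2.2339  2.2083 -0.0065]
ft_force [ 0.0847 -0.0023 -0.4234]
grip_width 0.2486
joint_positions [-0.1367  0.5212 -0.1077  1.5804  0.0647  1.0468 -0.2743]
```

View pics/wrist5.png

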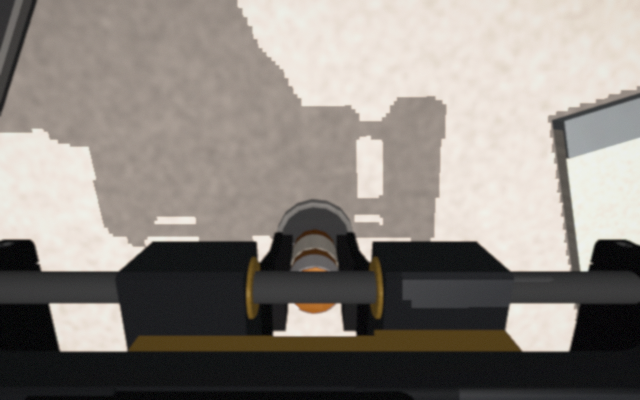

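```bash
python3 - <<'E'
from h import *
i=load("side5"); cv2.imwrite("pics/s5.png",cv2.resize(i["pixels"][190:290,190:320],None,fx=5,fy=5))
E
```

```text
(no output)
```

View pics/s5.png

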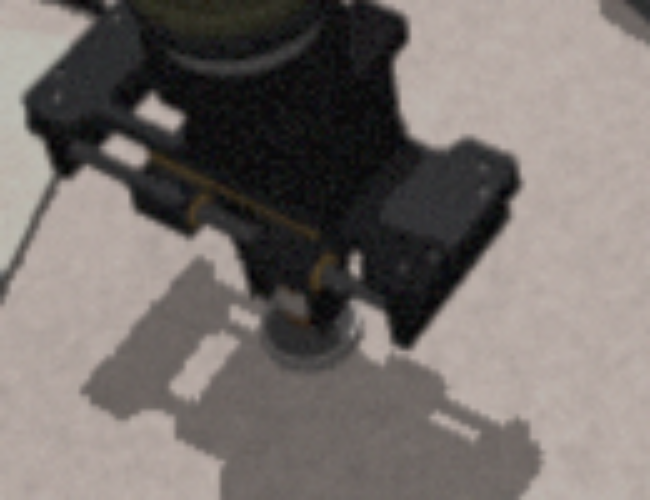

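{"op": "play_rows", "data": {
  "targets": "-0.1 -0.1 0.6 0 0 0 -1;0 0 0.4 0 0 0 -1;0 0 0 0 0 0 -1;0 0 0 0 0 0 -1"
}}

```text
time: 8.1
position: [0.6621, 0.1179, 0.1991]
tool_rot: [2.235, 2.207, -0.007]
ft_force: [-0.6, 0.3, -0.9]
grip_width: 0.247
```

{"op": "play_rows", "data": {
  "targets": "0 0 0.2 0 0 0 -1;0 0 0.1 0 0 0 -1;0 0 0 0 0 0 -1;0 0 0 0 0 0 -1"
}}

```text
time: 8.6
position: [0.6622, 0.118, 0.1961]
tool_rot: [2.235, 2.207, -0.006]
ft_force: [-0.1, -1.1, -0.1]
grip_width: 0.253
```

{"op": "play_rows", "data": {
  "targets": "0 0 0.1 0 0 0 -1;0 0 0 0 0 0 -1;0 0 0 0 0 0 -1"
}}

```text
time: 8.98
position: [0.6623, 0.118, 0.1956]
tool_rot: [2.234, 2.207, -0.006]
ft_force: [-0.7, 0.3, -0.1]
grip_width: 0.246
```

{"op": "play_rows", "data": {
  "targets": "0 0 0 0 0 0 -0.4;0 0 0 0 0 0 -0.3;0 0 0 0 0 0 0;0 0 0 0 0 0 0.2;0 0 -1 0 0 0 0.2;0 0 -3 0 0 0 0.2;0 0 -4 0 0 0 0.2;0 0 -4 0 0 0 0.2;0 0 0 0 0 0 0.2;0 0 0 0 0 0 0.2"
}}

```text
time: 10.22
position: [0.6624, 0.1185, 0.3218]
tool_rot: [2.234, 2.207, -0.004]
ft_force: [-0.6, -0.1, -0.3]
grip_width: 0.6
```

```bash
python3 snap.py 6 wrist side scene; python3 - <<'E'
from h import *
for n in ["wrist6","side6","scene6"]:
    i=load(n);P=cloud(i); ok=(i["depth"]>0)&(np.hypot(P[...,0]-.663,P[...,1]-.118)<.04)&(abs(P[...,2]-.047)<.006)
    v,u=np.nonzero(ok); w=cast(i,np.c_[u,v],.047)[:,:2].astype(np.float32)*1000
    if len(w)>4: print(n,len(w),cv2.minEnclosingCircle(w),P[ok].mean(0))
E
```

```text
time 10.375
position [0.6625 0.1185 0.321 ]
tool_rot [ 2.2341  2.2071 -0.0052]
ft_force [-0.4253  0.587  -0.1884]
grip_width 0.6024
joint_positions [-0.1326  0.4192 -0.1115  1.4896  0.0508  1.2378 -0.2633]
wrist6 700 ((661.3692016601562, 117.66738891601562), 12.087183952331543) [0.66096855 0.11800398 0.04791257]
side6 87 ((659.3666381835938, 117.6239013671875), 12.691853523254395) [0.65954024 0.11694929 0.04624254]
scene6 64 ((662.913818359375, 109.65049743652344), 13.169595718383789) [0.66311192 0.1109758  0.04638754]
```

View pics/wrist6.png

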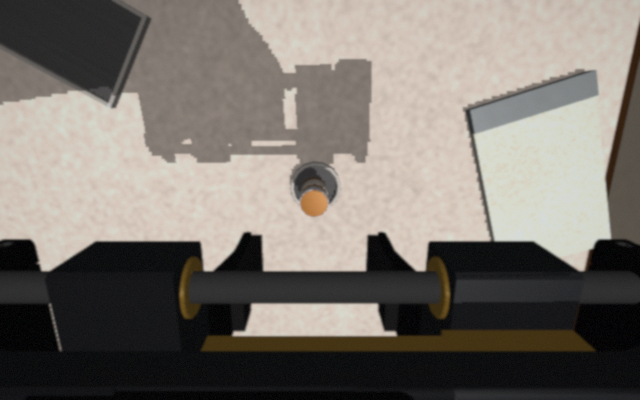

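{"op": "play_rows", "data": {
  "targets": "-2 -0.4 -1 0 0 0 0.5;-5 -0.7 -1 0 0 0 0.5;-6 -0.8 0 0 0 0 0.5;-6 -0.7 0 0 0 0 0.5;-4 -0.5 0 0 0 0 0.5;-2 -0.1 0 0 0 0 0.5;0 0 0 0 0 0 0.5;0 0 0 0 0 0 0.5;0 0 0 0 0 0 0.5"
}}

```text
time: 11.5
position: [0.6237, -0.1418, 0.341]
tool_rot: [-2.231, -2.207, 0.013]
ft_force: [-0.1, 0.8, -1.3]
grip_width: 0.745
```

{"op": "play_rows", "data": {
  "targets": "0.1 0.6 1 0 0 0 0.5;0 0 2 0 0 0 0.5;0 0 2 0 0 0 0.5;0 0 0 0 0 0 0.5;0 0 0 0 0 0 0.5"
}}

```text
time: 12.12
position: [0.6303, -0.1358, 0.2852]
tool_rot: [-2.22, -2.212, 0.014]
ft_force: [0.9, 0.2, 0.4]
grip_width: 0.75
```

```bash
python3 snap.py 7 wrist
```

```text
time 12.175
position [ 0.6301 -0.1358  0.2851]
tool_rot [-2.2201 -2.2122  0.0146]
ft_force [ 0.3252  0.3128 -0.824 ]
grip_width 0.7501
joint_positions [ 0.1757  0.391  -0.0071  1.6024  0.0065  1.1597  0.1629]
```

View pics/wrist7.png

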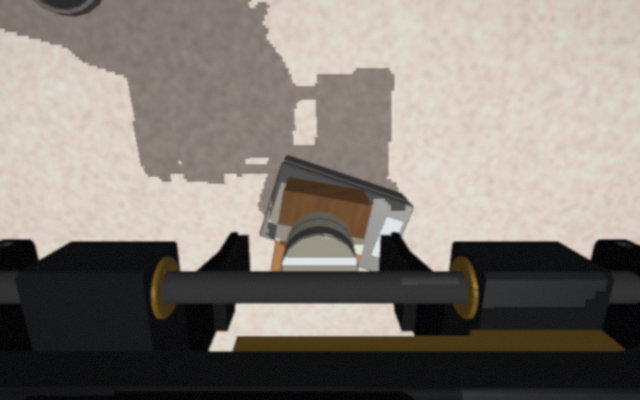

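```bash
python3 stack.py wrist7 pot carton; python3 - <<'E'
from scipy.spatial.transform import Rotation as R
print(R.from_rotvec([-2.2201,-2.2122,.0146]).as_matrix().round(4))
E
```

```text
wrist7 pot 2531 px 320.0 253.0 rect c 629.7 -130.7 size 38 21 ang 0.1 circ 629.7 -138.9 r 19.1 z 0.1108
wrist7 carton 3194 px 320.0 217.0 rect c 630.3 -139.3 size 53 53 ang 80.2 circ 629.9 -139.6 r 36.3 z 0.0731
[[ 0.0036  0.9999 -0.0119]
 [ 1.     -0.0036 -0.0013]
 [-0.0013 -0.0118 -0.9999]]
```

{"op": "play_rows", "data": {
  "targets": "-0.4 0 0.5 -0.012 0 0 0.5;0 0 0.8 0 0 0 0.5;0 0 0.6 0 0 0 0.5;0 0 0 0 0 0 0.5;0 0 0 0 0 0 0.5"
}}

```text
time: 12.8
position: [0.6304, -0.1406, 0.2661]
tool_rot: [2.223, 2.214, 0.002]
ft_force: [0.3, -0.1, 1.2]
grip_width: 0.749
```

{"op": "play_rows", "data": {
  "targets": "0 -0.05 0 0 0 0 0.2;0 0 0 0 0 0 0.05;0 0 0 0 0 0 -0.05;0 0 0 0 0 0 -0.15;0 0 0 0 0 0 -1;0 0 0 0 0 0 -1;0 0 0 0 0 0 -1",
  "newtons": 12
}}

```text
time: 13.68
position: [0.6301, -0.1405, 0.2668]
tool_rot: [2.223, 2.214, 0.003]
ft_force: [-1.6, 0.7, -0.4]
grip_width: 0.433
```

{"op": "play_rows", "data": {
  "targets": "0 0 -0.5 0 0 0 -1;0 0 -1 0 0 0 -1;0 0 -2 0 0 0 -1;0 0 -3 0 0 0 -1;0 0 -2 0 0 0 -1;0 0 0 0 0 0 -1;0 0 0 0 0 0 -1"
}}

```text
time: 14.55
position: [0.6297, -0.1403, 0.3595]
tool_rot: [2.221, 2.212, 0.005]
ft_force: [0.5, 0.9, -1.9]
grip_width: 0.436
```

```bash
python3 snap.py 8 wrist; python3 stack.py wrist8 carton pack
```

```text
time 14.6
position [ 0.6298 -0.1403  0.3595]
tool_rot [2.2208 2.2117 0.0057]
ft_force [ 0.1713 -1.0242 -1.1894]
grip_width 0.4328
joint_positions [ 0.1811  0.3296 -0.0042  1.53    0.0027  1.2739  0.1722]
wrist8 carton 3601 px 313.0 191.0 rect c 630.3 -139.7 size 53 53 ang 79.8 circ 629.9 -139.8 r 36.0 z 0.0732
wrist8 pack 2839 px 337.0 186.0 rect c 641.2 -141.8 size 56 96 ang 71.2 circ 641.2 -142.0 r 54.5 z 0.0371
```

View pics/wrist8.png

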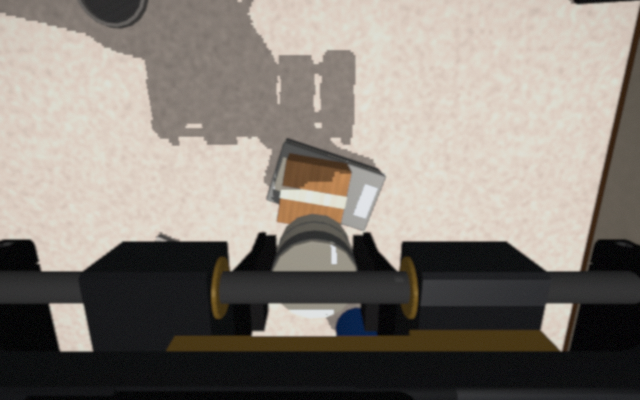

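{"op": "play_rows", "data": {
  "targets": "1 -2 0 0 0 0 -1;2 -4 0 0 0 0 -1;2 -4 0 0 0 0 -1;2 -4 0 0 0 0 -1;1.5 -2 0 0 0 0 -1;0.3 -0.8 0 0 0 0 -1;0 0 0 0 0 0 -1;0 0 0 0 0 0 -1"
}}

```text
time: 15.6
position: [0.4565, -0.0503, 0.3518]
tool_rot: [2.227, 2.215, -0.004]
ft_force: [0.3, 0.0, -1.0]
grip_width: 0.431
```

```bash
python3 snap.py 9 wrist; python3 trays.py wrist9
```

```text
time 15.65
position [ 0.4565 -0.0503  0.3517]
tool_rot [ 2.2272  2.2145 -0.0045]
ft_force [ 0.6466  0.2591 -0.9148]
grip_width 0.4343
joint_positions [ 1.2020e-01 -4.5300e-02 -6.7400e-02  1.9716e+00 -4.0000e-04  1.2166e+00
  4.7300e-02]
wrist9 px [340. 330.] c 484.5 -218.5 size 14 31 ang 89.7 circ 484.5 -223.6 r 15.5
wrist9 px [322.  96.] c 460.1 25.1 size 53 53 ang 89.7 circ 459.8 25.0 r 27.2
```

View pics/wrist9.png

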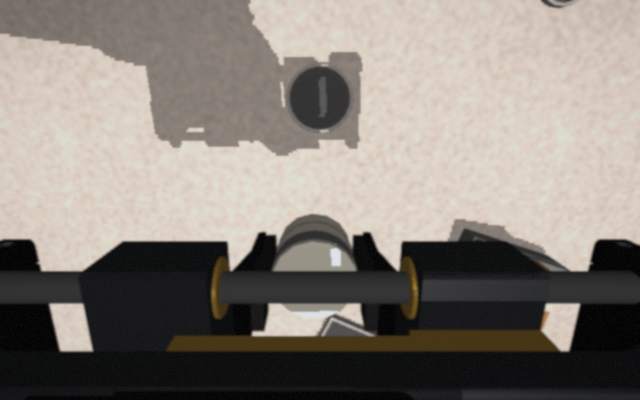

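{"op": "play_rows", "data": {
  "targets": "3 0.3 0 0 0 0 -1;3.5 0 0 0 0 0 -1;1 0 2 0 0 0 -1;0 0 3.5 0 0 0 -1;0 0 3.5 0 0 0 -1;0 0 2 0 0 0 -1;0 0 0.5 0 0 0 -1;0 0 0 0 0 0 -1;0 0 0 0 0 0 -1"
}}

```text
time: 16.77
position: [0.4675, 0.0234, 0.2344]
tool_rot: [2.233, 2.205, 0.002]
ft_force: [0.7, 0.4, -2.0]
grip_width: 0.431
```

{"op": "play_rows", "data": {
  "targets": "0.1 -0.7 1 0 0 0 -1;0 0 1.2 0 0 0 -1;0 0 0 0 0 0 -1;0 0 0 0 0 0 -1"
}}

```text
time: 17.27
position: [0.4605, 0.0245, 0.2122]
tool_rot: [2.232, 2.204, 0.005]
ft_force: [-0.2, -0.9, -1.4]
grip_width: 0.432
```

```bash
python3 snap.py 10 wrist; python3 - <<'E'
from scipy.spatial.transform import Rotation as R
from bench import ctrl
s=ctrl.get_state();M=R.from_rotvec(s["tool_rot"]).as_matrix();print(M.round(4)); print(s["position"]+.164*M[:,2])
E
```

```text
time 17.325
position [0.4605 0.0245 0.2122]
tool_rot [2.2318 2.2037 0.0053]
ft_force [ 0.0165 -0.5142 -1.0556]
grip_width 0.4318
joint_positions [ 0.0374  0.1224 -0.1558  2.1107  0.0266  0.9043 -0.1463]
[[ 0.0127  0.9999  0.006 ]
 [ 0.9999 -0.0127 -0.0013]
 [-0.0012  0.0061 -1.    ]]
[0.46148992 0.02430027 0.04824548]
```

View pics/wrist10.png

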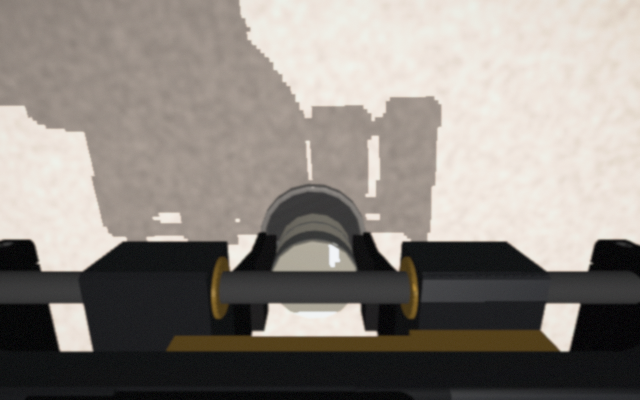

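{"op": "play_rows", "data": {
  "targets": "0 -0.1 0.6 0 0 0 -1;0 0 0.5 0 0 0 -1;0 0 0.2 0 0 0 -1;0 0 0.1 0 0 0 -1;0 0 0 0 0 0 -1;0 0 0 0 0 0 -1"
}}

```text
time: 18.08
position: [0.4599, 0.0245, 0.1978]
tool_rot: [2.231, 2.203, 0.006]
ft_force: [-0.3, 0.4, -0.5]
grip_width: 0.433
```

{"op": "play_rows", "data": {
  "targets": "0 0 0 0 0 0 -0.05;0 0 0 0 0 0 0.05;0 0 0 0 0 0 0.3;0 0 0 0 0 0 0.5;0 0 -1 0 0 0 0.5;0 0 -3 0 0 0 0.5;0 0 -4 0 0 0 0.5;0 0 -4 0 0 0 0.5;0 0 -1 0 0 0 0.5;0 0 0 0 0 0 0.5;0 0 0 0 0 0 0.5"
}}

```text
time: 19.45
position: [0.4584, 0.0247, 0.3334]
tool_rot: [2.231, 2.203, 0.007]
ft_force: [0.8, -0.1, -0.1]
grip_width: 0.749
```

```bash
python3 snap.py 11 wrist;  python3 - <<'E'
from h import *
i=load("wrist11");P=cloud(i); ok=(i["depth"]>0)&(np.hypot(P[...,0]-.46,P[...,1]-.0245)<.04)&(abs(P[...,2]-.041)<.006)
v,u=np.nonzero(ok); w=cast(i,np.c_[u,v],.041)[:,:2].astype(np.float32)*1000
print(len(w),cv2.minEnclosingCircle(w),P[ok].mean(0))
E
```

```text
time 19.5
position [0.4584 0.0247 0.3332]
tool_rot [2.2311 2.2035 0.0067]
ft_force [ 0.399  -0.537   0.0673]
grip_width 0.7481
joint_positions [ 0.0453 -0.0307 -0.1547  1.9961 -0.0031  1.1688 -0.1206]
1740 ((460.2981262207031, 24.644367218017578), 19.73024559020996) [0.46026053 0.02510869 0.0419975 ]
```

View pics/wrist11.png

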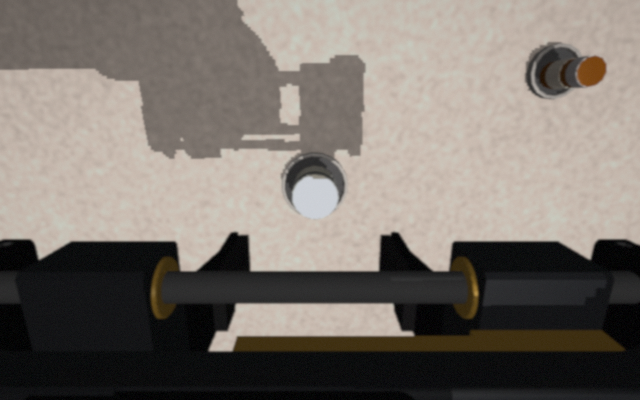

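{"op": "play_rows", "data": {
  "targets": "-2 2 0 0 0 0 0.7;-3.5 4 0 0 0 0 0.7;-4 4 0 0 0 0 0.7;-4 4 0 0 0 0 0.7;-2 2.5 0 0 0 0 0.7;-0.5 0.5 0 0 0 0 0.7;0 0 0 0 0 0.08 0.7;0 0 0 0 0 0.08 0.7;0 0 0 0 0 0 0.7;0 0 0 0 0 0 0.7"
}}

```text
time: 20.75
position: [0.627, -0.1375, 0.3189]
tool_rot: [-2.39, -2.018, 0.018]
ft_force: [-0.4, -0.5, -0.9]
grip_width: 0.846
```

```bash
cat > tool.py <<'E'
import sys; import numpy as np
from scipy.spatial.transform import Rotation as R
from bench import ctrl
# args: x y (grasp target, mm)  z_tcp(mm) jaw angle deg
s=ctrl.get_state();M=R.from_rotvec(s["tool_rot"]).as_matrix()
x,y,z,a=map(float,sys.argv[1:5]); a=np.deg2rad(a)
Y=np.array([np.cos(a),np.sin(a),0]); Z=np.array([0,0,-1.]); X=np.cross(Y,Z)
T=np.c_[X,Y,Z]; 
print("pos",s["position"].round(4),"jaw deg",np.rad2deg(np.arctan2(M[1,1],M[0,1])).round(2),"tilt",M[:2,2].round(4))
d=np.array([x,y,z])/1000-s["position"]
print("shift cm",(100*M.T@d).round(2),"turn",R.from_matrix(M.T@T).as_rotvec().round(3), "grip",s["grip_width"].round(3),"ft",s["ft_force"].round(2))
E
python3 tool.py 630.2 -139.7 265 -10.2
```

```text
pos [ 0.627  -0.1375  0.3189] jaw deg -9.66 tilt [-0.0176  0.0031]Traceback (most recent call last):
  File "tool.py", line 11, in <module>
    print("shift cm",(100*M.T@d).round(2),"turn",R.from_matrix(M.T@T).as_rotvec().round(3), "grip",s["grip_width"].round(3),"ft",s["ft_force"].round(2))
                                                                                                   ^^^^^^^^^^^^^^^^^^^^^
AttributeError: 'float' object has no attribute 'round'
```

```bash
sed -i 's/s\["grip_width"\].round(3)/round(s["grip_width"],3)/' tool.py; python3 tool.py 630.2 -139.7 229 -10.2; python3 snap.py 12 wrist; python3 stack.py wrist12 carton pack
```

```text
pos [ 0.627  -0.1375  0.3189] jaw deg -9.66 tilt [-0.0176  0.0031]
shift cm [-0.16  0.51  8.98] turn [-0.018 -0.     0.009] grip 0.846 ft [-0.43 -0.54 -0.91]
time 20.8
position [ 0.6271 -0.1375  0.3189]
tool_rot [-2.39   -2.0175  0.0178]
ft_force [ 0.074  -0.223  -0.1007]
grip_width 0.8504
joint_positions [ 0.1701  0.3604  0.0054  1.573  -0.0021  1.2262  0.0074]
wrist12 carton 5602 px 328.0 215.0 rect c 630.4 -139.7 size 54 52 ang 79.3 circ 630.4 -139.8 r 36.5 z 0.0732
wrist12 pack 3605 px 356.0 197.0 rect c 641.2 -141.6 size 57 96 ang 71.2 circ 641.1 -141.7 r 54.4 z 0.0371
```

View pics/wrist12.png

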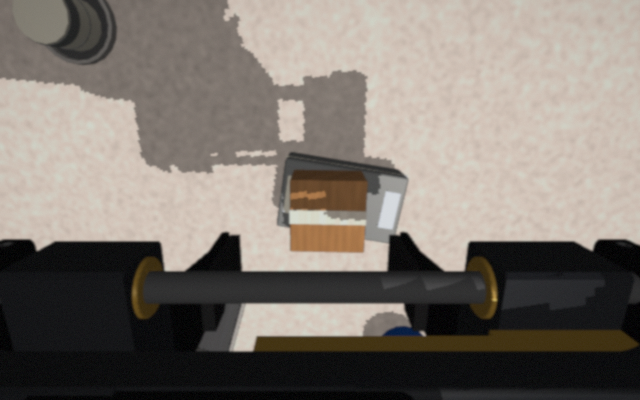

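{"op": "play_rows", "data": {
  "targets": "-0.1 0.3 0 -0.018 0 0.009 0.7;0 0 2 0 0 0 0.7;0 0 2.5 0 0 0 0.7;0 0 1 0 0 0 0.7;0 0 0 0 0 0 0.7;0 0 0 0 0 0 0.7"
}}

```text
time: 21.55
position: [0.6295, -0.1388, 0.2598]
tool_rot: [2.409, 2.017, 0.001]
ft_force: [0.3, -0.0, 0.6]
grip_width: 0.848
```

```bash
python3 tool.py 630.3 -139.7 229 -10.4
```

```text
pos [ 0.6295 -0.1388  0.2598] jaw deg -10.12 tilt [0.0003 0.0003]
shift cm [-0.08  0.09  3.08] turn [ 0.    -0.     0.005] grip 0.848 ft [ 0.26 -0.04  0.57]
```

{"op": "play_rows", "data": {
  "targets": "-0.1 0.1 1.5 0 0 0.004 0.7;0 0 1.3 0 0 0 0.7;0 0 0.2 0 0 0 0.7;0 0 0 0 0 0 0.7;0 0 0 0 0 0 0.7"
}}

```text
time: 22.18
position: [0.6309, -0.1402, 0.2289]
tool_rot: [2.412, 2.011, 0.003]
ft_force: [-0.5, 0.2, 0.8]
grip_width: 0.847
```

```bash
python3 tool.py 630.3 -139.7 229 -10.4
```

```text
pos [ 0.6309 -0.1402  0.2289] jaw deg -10.37 tilt [ 0.0024 -0.0001]
shift cm [ 0.04 -0.07 -0.02] turn [ 0.002 -0.     0.001] grip 0.847 ft [-0.45  0.16  0.79]
```

Close on the carton (52 mm → about 0.60) and lift.

{"op": "play_rows", "data": {
  "targets": "0 -0.07 0 0 0 0 0.4;0 0 0 0 0 0 0.3;0 0 0 0 0 0 0.2;0 0 0 0 0 0 0.15;0 0 0 0 0 0 -1;0 0 0 0 0 0 -1;0 0 0 0 0 0 -1",
  "newtons": 15
}}

```text
time: 23.05
position: [0.6306, -0.1401, 0.2299]
tool_rot: [2.411, 2.01, 0.005]
ft_force: [0.8, 0.0, 0.3]
grip_width: 0.596
```

```bash
python3 tool.py 630.3 -139.7 229 -10.4
```

```text
pos [ 0.6306 -0.1401  0.2299] jaw deg -10.36 tilt [ 0.0042 -0.0004]
shift cm [ 0.03 -0.03  0.09] turn [ 0.004 -0.     0.001] grip 0.596 ft [0.78 0.01 0.25]
```

{"op": "play_rows", "data": {
  "targets": "0 0 -0.5 0 0 0 -1;0 0 -1 0 0 0 -1;0 0 -2 0 0 0 -1;0 0 -3 0 0 0 -1;0 0 -3 0 0 0 -1;0 0 -2 0 0 0 -1;0 0 0 0 0 0 -1;0 0 0 0 0 0 -1"
}}

```text
time: 24.05
position: [0.6299, -0.14, 0.3551]
tool_rot: [2.408, 2.008, 0.009]
ft_force: [-0.5, 0.3, -0.7]
grip_width: 0.592
```

```bash
python3 snap.py 13 wrist; python3 stack.py wrist13 pack
```

```text
time 24.1
position [ 0.63   -0.14    0.3552]
tool_rot [2.4081 2.0076 0.0092]
ft_force [-0.1281 -0.1566 -0.6084]
grip_width 0.5946
joint_positions [ 1.7040e-01  3.3200e-01  9.1000e-03  1.5358e+00 -3.5000e-03  1.2652e+00
 -9.0000e-04]
wrist13 pack 4919 px 325.0 178.0 rect c 642.3 -138.7 size 50 96 ang 71.0 circ 642.2 -139.7 r 53.4 z 0.0372
```

View pics/wrist13.png

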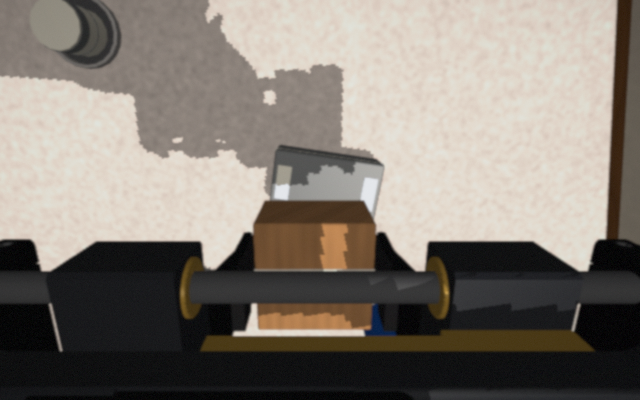

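```bash
python3 tool.py 458 -314 350 -26.5
```

```text
pos [ 0.63   -0.14    0.3552] jaw deg -10.37 tilt [ 0.0086 -0.0012]
shift cm [-20.21 -13.79   0.39] turn [ 0.009 -0.002  0.282] grip 0.595 ft [-0.13 -0.16 -0.61]
```

{"op": "play_rows", "data": {
  "targets": "-2 -1.4 0 0 0 0 -1;-4 -2.7 0 0 0 0 -1;-4 -2.8 0 0 0 0 -1;-4 -2.8 0 0 0 0 -1;-3.5 -2.4 0 0 0 0 -1;-2 -1.2 0 0 0 0 -1;0 0 0 0.005 0 0.1 -1;0 0 0 0 0 0.1 -1;0 0 0 0 0 0.08 -1;0 0 0 0 0 0 -1;0 0 0 0 0 0 -1"
}}

```text
time: 25.48
position: [0.4413, -0.3227, 0.3442]
tool_rot: [-2.678, -1.618, 0.02]
ft_force: [0.6, -0.9, -1.2]
grip_width: 0.598
```

```bash
python3 snap.py 14 wrist; python3 trays.py wrist14;python3 tool.py 489.5 -251.5 250 -26.5
```

```text
time 25.525
position [ 0.4413 -0.3227  0.3442]
tool_rot [-2.6783 -1.6173  0.0198]
ft_force [-0.127  -0.3916 -0.5978]
grip_width 0.5965
joint_positions [ 0.4247  0.1461  0.1709  1.7894 -0.0198  1.2252  0.1166]
wrist14 px [318. 104.] c 467.6 -261.1 size 26 41 ang 64.0 circ 467.0 -262.9 r 22.6
wrist14 px [545.  42.] c 660.6 -304.7 size 36 10 ang 72.7 circ 664.6 -305.9 r 17.9
pos [ 0.4413 -0.3227  0.3442] jaw deg -27.75 tilt [-0.0174  0.0044]
shift cm [8.58 1.11 9.37] turn [-0.018  0.004 -0.022] grip 0.597 ft [-0.13 -0.39 -0.6 ]
```

View pics/wrist14.png

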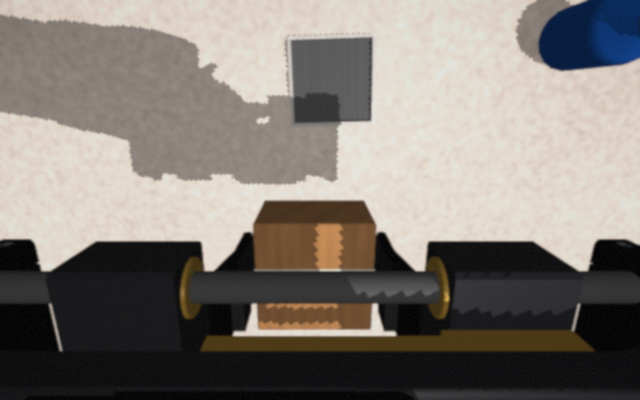

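```bash
sed 's/g<85/g<135/' trays.py > t2.py; python3 t2.py wrist14; python3 - <<'E'
from h import *
i=load("wrist14"); print(i["pixels"][80,280:300].max(-1),i["pixels"][80,360:385].max(-1)); print(cast(i,[[291,39],[372,38],[371,121],[294,123]],.006).round(4))
E
```

```text
wrist14 px [82. 52.] c 310.1 -126.0 size 10 17 ang 89.7 circ 310.1 -126.2 r 9.0
wrist14 px [321.  80.] c 487.2 -248.7 size 72 71 ang 63.1 circ 486.9 -248.4 r 49.7
wrist14 px [114.  43.] c 339.1 -134.4 size 8 10 ang 76.2 circ 339.3 -133.8 r 5.8
wrist14 px [100.  42.] c 328.6 -127.0 size 10 8 ang 22.4 circ 328.3 -126.4 r 5.4
wrist14 px [69. 31.] c 309.8 -108.7 size 14 25 ang 55.5 circ 311.7 -106.1 r 12.4
wrist14 px [540.  32.] c 659.4 -295.4 size 52 36 ang 59.2 circ 663.6 -298.4 r 28.3
[227 227 228 227 225 220 196 170 172 191 203 194 163 122  98  95  94  93
  94  94] [100 100  98  98  98  98  99  95  87  77  83 127 180 214 225 225 227 228
 228 228 228 227 228 228 228]
[[ 0.4741 -0.2021  0.006 ]
 [ 0.5344 -0.2331  0.006 ]
 [ 0.5047 -0.2942  0.006 ]
 [ 0.4432 -0.2639  0.006 ]]
```

{"op": "play_rows", "data": {
  "targets": "2 0.3 0 -0.018 0.004 -0.018 -1;3.5 0.3 0 0 0 0 -1;2.5 0.3 1 0 0 0 -1;0 0 3 0 0 0 -1;0 0 3 0 0 0 -1;0 0 2 0 0 0 -1;0 0 0.5 0 0 0 -1;0 0 0 0 0 0 -1;0 0 0 0 0 0 -1"
}}

```text
time: 26.65
position: [0.4945, -0.2421, 0.2488]
tool_rot: [2.654, 1.673, 0.019]
ft_force: [0.2, -0.2, -1.1]
grip_width: 0.597
```

```bash
python3 tool.py 488.3 -250 210 -26.8
```

```text
pos [ 0.4945 -0.2421  0.2488] jaw deg -25.55 tilt [0.0129 0.0025]
shift cm [-1.01 -0.26  3.87] turn [ 0.011 -0.008  0.022] grip 0.597 ft [ 0.15 -0.17 -1.06]
```

{"op": "play_rows", "data": {
  "targets": "-0.98 -0.22 0 0.011 -0.008 0.02 -1;0 0 1.5 0 0 0 -1;0 0 1.3 0 0 0 -1;0 0 0 0 0 0 -1;0 0 0 0 0 0 -1"
}}

```text
time: 27.28
position: [0.4879, -0.2512, 0.2198]
tool_rot: [2.676, 1.645, -0.0]
ft_force: [0.2, 0.6, -0.7]
grip_width: 0.595
```

```bash
python3 tool.py 488.3 -250 197 -26.8; python3 snap.py 15 wrist side
```

```text
pos [ 0.4879 -0.2512  0.2198] jaw deg -26.84 tilt [ 0.0004 -0.0008]
shift cm [ 0.13 -0.02  2.28] turn [ 0.001  0.001 -0.001] grip 0.595 ft [ 0.18  0.58 -0.72]
time 27.375
position [ 0.488  -0.2512  0.22  ]
tool_rot [2.6753e+00 1.6447e+00 1.0000e-04]
ft_force [ 0.9019 -0.5914 -1.5066]
grip_width 0.5946
joint_positions [ 0.3378  0.2741  0.1007  1.9075 -0.0325  0.9606 -0.015 ]
```

View pics/wrist15.png

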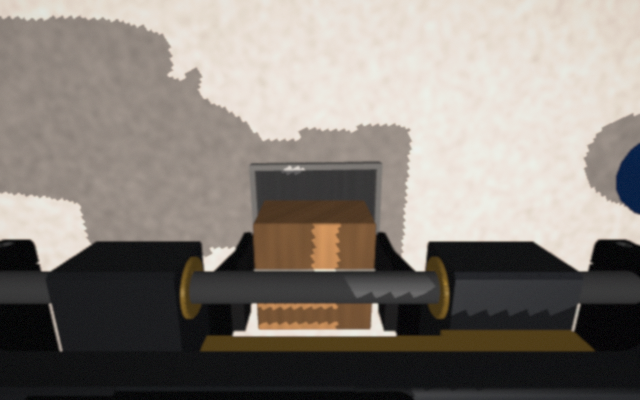

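Well aligned (carton columns 254–376, tray rim 250–381). Lower to .1970.

{"op": "play_rows", "data": {
  "targets": "0.1 0 0.8 0 0 0 -1;0 0 0.8 0 0 0 -1;0 0 0.4 0 0 0 -1;0 0 0.2 0 0 0 -1;0 0 0 0 0 0 -1;0 0 0 0 0 0 -1"
}}

```text
time: 28.12
position: [0.4889, -0.2502, 0.1969]
tool_rot: [2.674, 1.645, 0.001]
ft_force: [-0.3, 1.4, -0.9]
grip_width: 0.602
```

```bash
python3 tool.py 488.3 -250 197 -26.8
```

```text
pos [ 0.4889 -0.2502  0.1969] jaw deg -26.82 tilt [ 0.0017 -0.0013]
shift cm [-0.   -0.06 -0.01] turn [ 0.002  0.    -0.   ] grip 0.602 ft [-0.34  1.36 -0.87]
```

{"op": "play_rows", "data": {
  "targets": "0 0 0 0 0 0 0.25;0 0 0 0 0 0 0.35;0 0 0 0 0 0 0.6;0 0 0 0 0 0 0.7;0 0 -1 0 0 0 0.7;0 0 -3 0 0 0 0.7;0 0 -4 0 0 0 0.7;0 0 -4 0 0 0 0.7;0 0 -2 0 0 0 0.7;0 0 0 0 0 0 0.7;0 0 0 0 0 0 0.7"
}}

```text
time: 29.5
position: [0.4884, -0.2502, 0.345]
tool_rot: [2.672, 1.643, 0.005]
ft_force: [0.8, 0.0, -0.5]
grip_width: 0.853
```

```bash
python3 tool.py 641.2 -141.8 350 -108.8; python3 snap.py 16 wrist side;  python3 - <<'E'
from h import *
i=load("wrist16");P=cloud(i); ok=(i["depth"]>0)&(np.hypot(P[...,0]-.489,P[...,1]+.25)<.06)&(abs(P[...,2]-.039)<.006)
v,u=np.nonzero(ok); w=cast(i,np.c_[u,v],.039)[:,:2].astype(np.float32)*1000
print(len(w),cv2.minAreaRect(w),P[ok].mean(0),P[ok].std(0))
E
```

```text
pos [ 0.4884 -0.2502  0.345 ] jaw deg -26.83 tilt [ 0.0051 -0.0028]
shift cm [16.57  8.75 -0.45] turn [ 0.005 -0.004  1.431] grip 0.853 ft [ 0.78  0.01 -0.46]
time 29.6
position [ 0.4884 -0.2501  0.3446]
tool_rot [2.6725 1.6431 0.0037]
ft_force [ 0.153  -0.4519 -0.0068]
grip_width 0.8499
joint_positions [ 0.3281  0.1421  0.1055  1.7914 -0.0155  1.204  -0.0302]
3692 ((487.8883361816406, -249.77413940429688), (52.55652618408203, 52.2436408996582), 63.10616683959961) [ 0.48812147 -0.249202    0.04022501] [0.01499599 0.01509539 0.00086915]
```

View pics/wrist16.png

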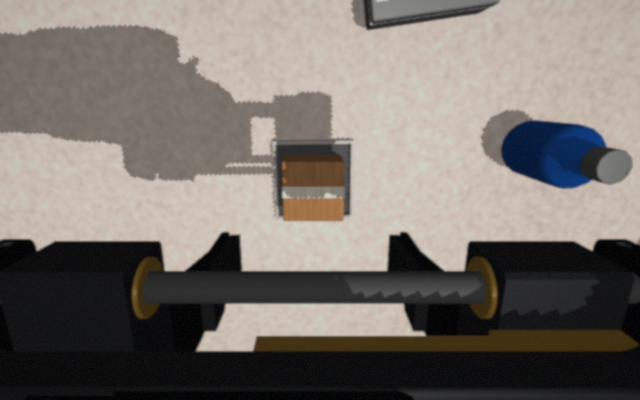

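{"op": "play_rows", "data": {
  "targets": "0 0 0 0 0 -0.17 0.85;0 0 0 0 0 -0.17 0.85;0 0 0 0 0 -0.17 0.85;0 0 0 0 0 -0.17 0.85;0 0 0 0 0 -0.17 0.85;0 0 0 0 0 -0.17 0.85;0 0 0 0 0 -0.17 0.85;0 0 0 0 0 -0.17 0.85;0 0 0 0 0 -0.17 0.85;0 0 0 0 0 -0.17 0.85;0 0 0 0 0 0 0.85;0 0 0 0 0 0 0.85"
}}

```text
time: 31.1
position: [0.4849, -0.2484, 0.3286]
tool_rot: [-0.446, -3.087, -0.009]
ft_force: [-0.1, 0.4, 0.9]
grip_width: 0.927
```

```bash
python3 tool.py 641.2 -141.8 350 71.2
```

```text
pos [ 0.4849 -0.2484  0.3286] jaw deg 73.54 tilt [-0.0213  0.009 ]
shift cm [-11.92  14.66  -2.38] turn [ 0.002 -0.023  0.041] grip 0.927 ft [-0.06  0.4   0.88]
```

{"op": "play_rows", "data": {
  "targets": "-2 2.5 -0.5 0 -0.02 0.04 0.85;-3 4 -0.5 0 0 0 0.85;-3 4 -0.5 0 0 0 0.85;-2.5 2.8 -0.5 0 0 0 0.85;-1.2 1 -0.3 0 0 0 0.85;0 0 0 0 0 0 0.85;0 0 0 0 0 0 0.85"
}}

```text
time: 31.98
position: [0.6449, -0.149, 0.3482]
tool_rot: [-0.542, -3.087, -0.004]
ft_force: [-0.8, -0.2, -0.8]
grip_width: 0.929
```

```bash
python3 tool.py 641.2 -141.8 350 71.2; python3 snap.py 17 wrist; python3 stack.py wrist17 pack
```

```text
pos [ 0.6449 -0.149   0.3482] jaw deg 70.1 tilt [-0.0066  0.0035]
shift cm [ 0.59  0.56 -0.17] turn [ 0.001 -0.007 -0.019] grip 0.929 ft [-0.79 -0.22 -0.78]
time 32.025
position [ 0.6448 -0.1491  0.3483]
tool_rot [-0.5416 -3.0875 -0.0038]
ft_force [-0.3159 -0.2581  0.115 ]
grip_width 0.926
joint_positions [ 0.2582  0.3791 -0.0912  1.4879  0.0326  1.2832  1.3874]
wrist17 pack 7023 px 319.0 182.0 rect c 640.7 -141.8 size 56 96 ang 71.1 circ 640.6 -142.2 r 54.4 z 0.0372
```

View pics/wrist17.png

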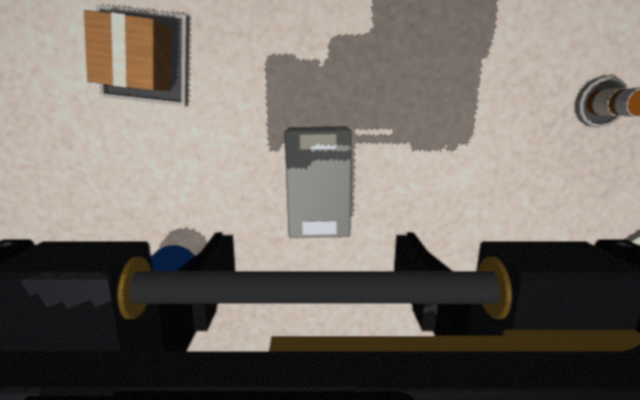

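{"op": "play_rows", "data": {
  "targets": "0.55 0.55 0 0 -0.007 -0.018 0.85;0 0 3 0 0 0 0.85;0 0 4 0 0 0 0.85;0 0 3 0 0 0 0.85;0 0 1 0 0 0 0.85;0 0 0 0 0 0 0.85;0 0 0 0 0 0 0.85"
}}

```text
time: 32.9
position: [0.6386, -0.1433, 0.24]
tool_rot: [0.517, 3.092, 0.0]
ft_force: [-0.6, 0.1, -0.6]
grip_width: 0.924
```

```bash
python3 tool.py 640.8 -141.8 193 71.1
```

```text
pos [ 0.6386 -0.1433  0.24  ] jaw deg 71.0 tilt [ 0.0063 -0.0008]
shift cm [-0.13  0.21  4.7 ] turn [ 0.001  0.006 -0.002] grip 0.924 ft [-0.61  0.09 -0.63]
```

{"op": "play_rows", "data": {
  "targets": "-0.15 0.2 1.5 0 0.006 0 0.85;0 0 1.5 0 0 0 0.85;0 0 1 0 0 0 0.85;0 0 0.4 0 0 0 0.85;0 0 0 0 0 0 0.85;0 0 0 0 0 0 0.85"
}}

```text
time: 33.65
position: [0.6418, -0.1419, 0.1947]
tool_rot: [0.518, 3.096, 0.002]
ft_force: [1.0, 0.8, 0.1]
grip_width: 0.929
```

```bash
python3 tool.py 640.8 -141.8 193 71.1
```

```text
pos [ 0.6418 -0.1419  0.1947] jaw deg 71.0 tilt [0.003  0.0008]
shift cm [ 0.1  -0.02  0.17] turn [ 0.002  0.003 -0.002] grip 0.929 ft [0.98 0.82 0.05]
```

{"op": "play_rows", "data": {
  "targets": "0.1 0 0.15 0 0 0 0.6;0 0 0 0 0 0 0.45;0 0 0 0 0 0 0.35;0 0 0 0 0 0 0.25;0 0 0 0 0 0 -1;0 0 0 0 0 0 -1;0 0 0 0 0 0 -1",
  "newtons": 20
}}

```text
time: 34.52
position: [0.641, -0.1421, 0.1942]
tool_rot: [0.518, 3.094, 0.001]
ft_force: [-0.8, -0.6, -0.7]
grip_width: 0.641
```

```bash
python3 tool.py 640.8 -141.8 193 71.1
```

```text
pos [ 0.641  -0.1421  0.1942] jaw deg 70.99 tilt [ 0.0044 -0.0004]
shift cm [0.03 0.03 0.12] turn [ 0.001  0.004 -0.002] grip 0.641 ft [-0.84 -0.65 -0.68]
```

{"op": "play_rows", "data": {
  "targets": "0 0 -0.5 0 0 0 -1;0 0 -1 0 0 0 -1;0 0 -2 0 0 0 -1;0 0 -3 0 0 0 -1;0 0 -3 0 0 0 -1;0 0 -3 0 0 0 -1;0 0 -2 0 0 0 -1;0 0 0 0 0 0 -1;0 0 0 0 0 0 -1"
}}

```text
time: 35.65
position: [0.6398, -0.1412, 0.351]
tool_rot: [0.516, 3.091, 0.002]
ft_force: [-1.1, 0.5, -2.2]
grip_width: 0.64
```

```bash
python3 tool.py 467 248 300 60; python3 snap.py 18 wrist side scene
```

```text
pos [ 0.6398 -0.1412  0.351 ] jaw deg 71.03 tilt [ 0.0083 -0.0001]
shift cm [29.03 31.18  4.95] turn [0.003 0.008 0.192] grip 0.64 ft [-1.07  0.54 -2.2 ]
time 35.8
position [ 0.6398 -0.1413  0.3502]
tool_rot [5.1670e-01 3.0917e+00 2.1000e-03]
ft_force [ 0.4763 -0.4381 -2.7222]
grip_width 0.6388
joint_positions [ 0.2536  0.3593 -0.0976  1.5107  0.0345  1.2662  1.3917]
```

View pics/wrist18.png

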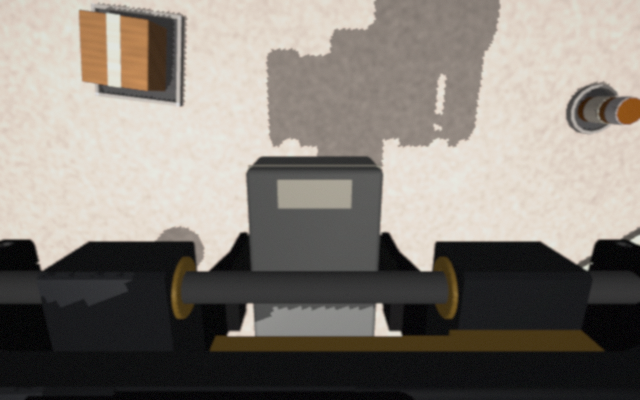

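View pics/side18.png

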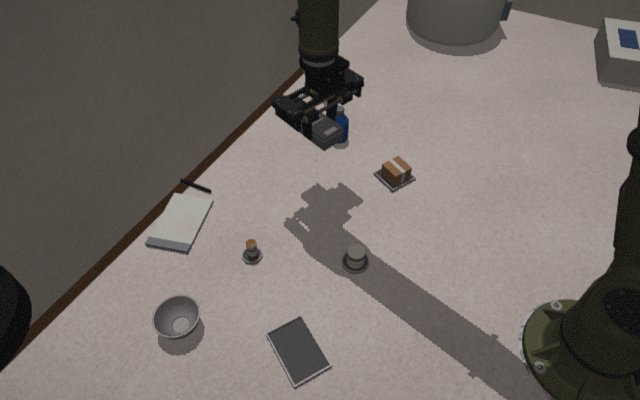

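{"op": "play_rows", "data": {
  "targets": "1 2 0 0 0 0 -1;2 3.5 0 0 0 0 -1;2.5 4.2 0 0 0 0 -1;2.6 4.5 0 0 0 0 -1;2.5 4.5 0 0 0 0 -1;2.5 4.2 0 0 0 0 -1;1.7 3 0 0 0 0 -1;0.8 1.5 0 0 0 0 -1;0 0 0 0 0.005 0.1 -1;0 0 0 0 0 0.09 -1;0 0 0 0 0 0 -1;0 0 0 0 0 0 -1"
}}

```text
time: 37.3
position: [0.5715, 0.1911, 0.3429]
tool_rot: [-0.796, -3.026, -0.004]
ft_force: [0.0, -0.7, -2.5]
grip_width: 0.645
```

```bash
python3 tool.py 467 248 300 60; python3 snap.py 19 wrist; python3 trays.py wrist19; sed -i 's/g<135/g<120/' t2.py; python3 t2.py wrist19
```

```text
pos [0.5715 0.1911 0.3429] jaw deg 60.5 tilt [-0.0119  0.0055]
shift cm [11.84 -0.19  4.45] turn [-0.001 -0.013  0.009] grip 0.645 ft [ 0.01 -0.73 -2.48]
time 37.35
position [0.5715 0.1911 0.3429]
tool_rot [-0.7969 -3.0254 -0.0037]
ft_force [ 0.0604  0.4071 -2.86  ]
grip_width 0.6431
joint_positions [-0.1474  0.2734 -0.2567  1.644   0.0622  1.2422  0.64  ]
wrist19 px [107. 156.] c 450.8 37.7 size 40 17 ang 28.3 circ 453.3 33.0 r 20.1
wrist19 px [318.  41.] c 473.0 246.9 size 72 92 ang 59.6 circ 472.9 247.2 r 58.1
wrist19 px [126. 161.] c 463.6 52.9 size 5 23 ang 81.3 circ 463.4 51.7 r 11.6
wrist19 px [104. 166.] c 460.5 28.3 size 40 54 ang 79.4 circ 460.2 26.7 r 29.2
wrist19 px [322.  55.] c 473.4 246.6 size 74 93 ang 59.6 circ 473.2 247.0 r 59.0
```

View pics/wrist19.png

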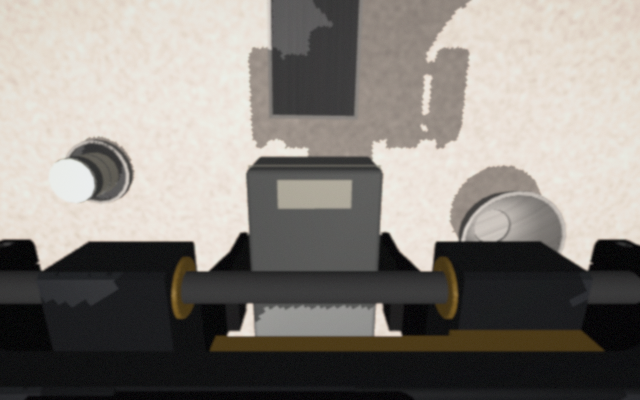

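{"op": "play_rows", "data": {
  "targets": "2 0 0 0 -0.012 0.01 -1;3 0 0 0 0 0 -1;3 0 0 0 0 0 -1;2.5 0 0 0 0 0 -1;1 0 1 0 0 0 -1;0 0 2 0 0 0 -1;0 0 2 0 0 0 -1;0 0 2 0 0 0 -1;0 0 0 0 0 0 -1;0 0 0 0 0 0 -1"
}}

```text
time: 38.6
position: [0.4715, 0.2463, 0.2696]
tool_rot: [0.819, 3.03, -0.003]
ft_force: [1.1, 0.1, -2.2]
grip_width: 0.641
```

```bash
python3 tool.py 466 251 220 59.8; python3 snap.py 20 wrist side; python3 t2.py wrist20
```

```text
pos [0.4715 0.2463 0.2696] jaw deg 59.74 tilt [ 0.0021 -0.0024]
shift cm [0.73 0.13 4.96] turn [-0.001  0.003 -0.001] grip 0.641 ft [ 1.15  0.08 -2.23]
time 38.7
position [0.4714 0.2463 0.2698]
tool_rot [ 8.193e-01  3.030e+00 -2.700e-03]
ft_force [ 0.1046  0.984  -3.1921]
grip_width 0.6433
joint_positions [-0.2416  0.199  -0.3198  1.8942  0.075   1.0589  0.4504]
wrist20 px [308. 132.] c 428.4 273.0 size 74 28 ang 59.7 circ 429.0 272.7 r 39.2
```

View pics/wrist20.png

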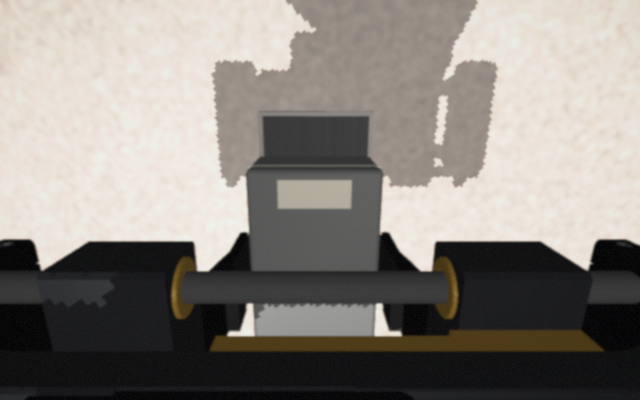

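```bash
python3 - <<'E'
from h import *
i=load("wrist20"); p=i["pixels"].max(-1); print(p[100:125,315], p[140,250:275],p[140,360:382])
X=np.array([-np.sin(np.deg2rad(59.7)),np.cos(np.deg2rad(59.7))]);Y=np.array([-X[1]*-1,-X[0]])
for name,uv in [("outer far",[316,111.5])]:
    w=cast(i,[uv],.008)[0,:2]*1000; print(w, "centre along", w-59*X)
l=cast(i,[[259.5,140]],.008)[0,:2]*1000; r=cast(i,[[373,140]],.008)[0,:2]*1000
print(l,r,np.linalg.norm(l-r)); m=(l+r)/2; f=cast(i,[[316,111.5]],.008)[0,:2]*1000
c=m+X*((f-m)@X-59); print("centre",c)
E
```

```text
[155 153 151 150 150 150 150 149 148 145 136 127 131 138 137 124  97  72
  63  63  60  64  63  61  61] [160 159 158 157 157 156 157 155 150 140 135 130 119  95  73  60  59  59
  58  57  58  58  57  61  60] [ 62  62  64  63  63  63  68  88 113 136 145 144 148 150 154 154 153 152
 153 152 151 150]
[414.59145106 281.72732089] centre along [465.53178855 251.96019109]
[411.4767575  238.57311198] [450.80834251 306.00528216] 78.06453198986736
centre [465.63352781 252.13429697]
```

{"op": "play_rows", "data": {
  "targets": "0.8 0.2 1 0 0.003 0 -1;0 0 2 0 0 0 -1;0 0 1.5 0 0 0 -1;0 0 0.5 0 0 0 -1;0 0 0 0 0 0 -1;0 0 0 0 0 0 -1"
}}

```text
time: 39.45
position: [0.4652, 0.2542, 0.2196]
tool_rot: [0.818, 3.031, 0.004]
ft_force: [0.0, -0.7, -2.8]
grip_width: 0.643
```

```bash
python3 tool.py 465.6 252 197.2 59.7; python3 snap.py 21 wrist
```

```text
pos [0.4652 0.2542 0.2196] jaw deg 59.79 tilt [0.0028 0.0019]
shift cm [-0.14 -0.18  2.24] turn [0.003 0.001 0.002] grip 0.643 ft [ 0.02 -0.67 -2.78]
time 39.5
position [0.4652 0.2542 0.2196]
tool_rot [0.818  3.0307 0.0042]
ft_force [-0.4303 -0.1881 -3.3474]
grip_width 0.6427
joint_positions [-0.2609  0.258  -0.3219  1.9399  0.099   0.9551  0.4137]
```

View pics/wrist21.png

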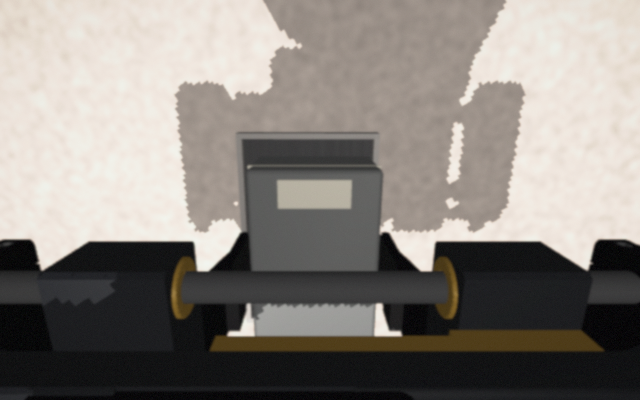

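{"op": "play_rows", "data": {
  "targets": "-0.1 -0.2 0.4 0 0 0 -1;0 0 0.7 0 0 0 -1;0 0 0 0 0 0 -1;0 0 0 0 0 0 -1"
}}

```text
time: 40.0
position: [0.4655, 0.2518, 0.2086]
tool_rot: [0.819, 3.029, 0.005]
ft_force: [-0.1, -0.2, -1.9]
grip_width: 0.643
```

```bash
python3 tool.py 465.6 252 197.2 59.7
```

```text
pos [0.4655 0.2518 0.2086] jaw deg 59.76 tilt [0.0043 0.0025]
shift cm [0.   0.02 1.14] turn [0.004 0.002 0.001] grip 0.643 ft [-0.06 -0.22 -1.87]
```

{"op": "play_rows", "data": {
  "targets": "0 0 0.6 0.004 0.002 0 -1;0 0 0.3 0 0 0 -1;0 0 0.2 0 0 0 -1;0 0 0 0 0 0 -1;0 0 0 0 0 0 -1"
}}

```text
time: 40.62
position: [0.4657, 0.252, 0.1971]
tool_rot: [0.819, 3.032, 0.0]
ft_force: [-0.7, -0.8, -1.3]
grip_width: 0.642
```

{"op": "play_rows", "data": {
  "targets": "0 0 0.05 0 0 0 -1;0 0 0 0 0 0 -1;0 0 0 0 0 0 0.32;0 0 0 0 0 0 0.45;0 0 0 0 0 0 0.7;0 0 0 0 0 0 0.85;0 0 -1 0 0 0 0.85;0 0 -3 0 0 0 0.85;0 0 -4 0 0 0 0.85;0 0 -4 0 0 0 0.85;0 0 -2 0 0 0 0.85;0 0 0 0 0 0 0.85;0 0 0 0 0 0 0.85"
}}

```text
time: 42.25
position: [0.4655, 0.2523, 0.3448]
tool_rot: [0.817, 3.029, 0.005]
ft_force: [-0.3, 0.1, 0.1]
grip_width: 0.924
```

```bash
python3 snap.py 22 wrist side scene; python3 - <<'E'
from h import *
for n in ["wrist22","side22","scene22"]:
  for nm,x,y,h in [("vial",.662,.118,.047),("pot",.460,.0245,.041),("carton",.488,-.25,.039),("pack",.4656,.252,.039)]:
    i=load(n);P=cloud(i); ok=(i["depth"]>0)&(np.hypot(P[...,0]-x,P[...,1]-y)<.07)&(abs(P[...,2]-h)<.005)
    v,u=np.nonzero(ok); 
    if len(u)<10: continue
    w=cast(i,np.c_[u,v],h)[:,:2].astype(np.float32)*1000
    print(n,nm,len(w),np.round(np.array(sum(map(lambda q:q if isinstance(q,tuple) else (q,),cv2.minAreaRect(w)),())),1),"z",P[ok][:,2].mean().round(4),P[ok][:,2].std().round(4))
i=load("side0");j=load("side22")
d=np.abs(i["pixels"].astype(int)-j["pixels"]).max(-1); print("bowl diff",d[295:345,150:205].mean(),"bottle diff",d[108:142,330:349].mean())
E
```

```text
time 42.4
position [0.4655 0.2523 0.3442]
tool_rot [0.8176 3.0303 0.0042]
ft_force [ 1.2386 -0.3935 -0.4836]
grip_width 0.9246
joint_positions [-0.2382  0.1201 -0.3301  1.8217  0.042   1.2025  0.4626]
wrist22 pack 7244 [465.2 253.6  55.8  95.2  59.8] z 0.0402 0.0007
side22 vial 83 [659.1 118.   18.9  24.   34.7] z 0.0467 0.0019
side22 pot 195 [457.3  20.8  29.7  39.   59.5] z 0.0408 0.0016
side22 carton 360 [ 485.4 -248.3   55.6   57.3   61.1] z 0.0385 0.0018
side22 pack 1604 [464.6 253.5  56.4  98.2  59.7] z 0.0391 0.0015
scene22 vial 65 [663.5 111.   21.5  24.   22. ] z 0.0461 0.0015
scene22 pot 139 [464.1  17.5  33.9  41.3  49.7] z 0.0405 0.0013
scene22 carton 485 [ 490.5 -254.8   52.3   56.1   63.6] z 0.039 0.0014
scene22 pack 474 [469.2 245.6  57.1 100.   59.6] z 0.0383 0.0014
bowl diff 31.576 bottle diff 45.51702786377709
```

View pics/side22.png

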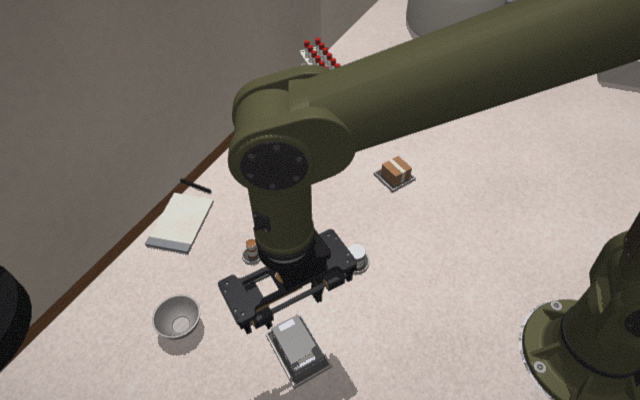

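View pics/wrist22.png

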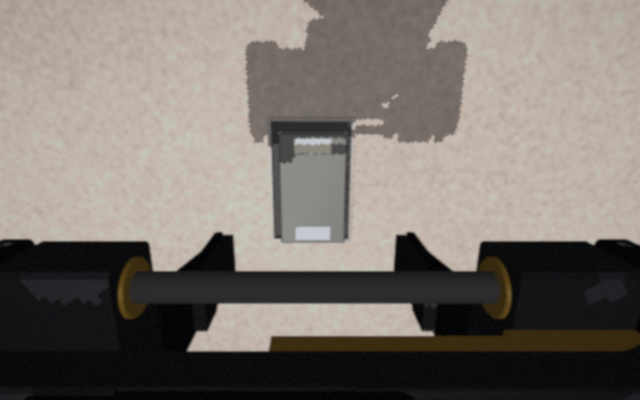

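View pics/scene22.png

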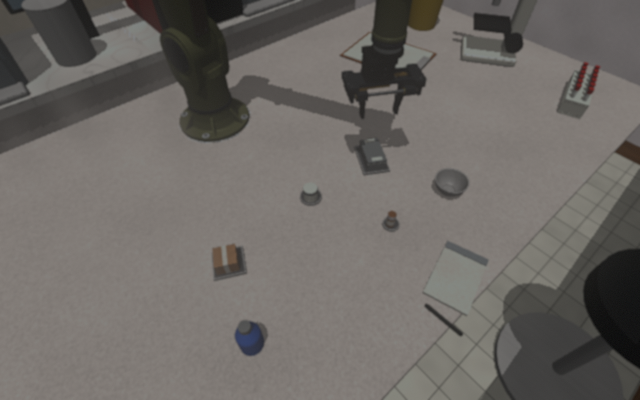

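The scene picture shows all four pieces in their trays. The bottle at (249,337) and the bowl at (451,182) are where they were at the start.

```bash
python3 -c "
from bench import ctrl
print(ctrl.close_job())"
```

```text
the job is handed in; nothing more can be done
None
```

I unstacked the delivery in order and set the vial, pot, carton and pack in their own trays. I let go of each one and handed the job in at about 42 s of the 126 s allowed; no verdict was reported.

- **Positions:** The wrist-camera picture after each release put every piece within about 2 mm of its tray centre. The measured top heights match pieces standing flat on the tray floors.
- **Bystanders:** The last scene picture shows the bottle and bowl at the same pixels as at the start. A side-view pixel difference I also tried was no use, because the arm hid the bottle and the lighting had changed.
- **Disagreement between cameras:** The scene camera read the pieces up to 8 mm away from the wrist camera, and the side camera up to 4 mm. The scene camera's offset was already there before any move, when it read the stack about 5 mm off. I placed by the wrist camera, whose pictures show a clear gap to the rim.
- **Last check:** I measured the vial, pot and carton with the wrist camera only right after each release. At the end I saw them only in the side and scene views, upright and in their trays.

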